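# Book out a goldsmith's job: read the ticket, crate the jars, read the crate

## Robot

A 6-joint arm with a two-finger parallel gripper is mounted at the origin on the work surface. World frame = base frame: x ahead of the robot, y to its left, z up, the work surface at z = 0. Lengths are in mm, angles in rad, forces in N, time in s.
With the tool pointing down it reaches from about 375 to 975 mm from the base axis. Payload 3.8 kg.
Tool frame: the origin (TCP) lies at the very end of the fingers, on their centre line; the grasp point (between the pads) lies 19 mm behind it; z points along the fingers, y is the line along which they close (so a half turn about z gives the same grasp; the last joint's range is limited). The gripper opens to 88 mm and grips with 3 to 60 N. Pads are 18 mm wide; open, the fingers measure 123 mm over their backs; the gripper's body (75 mm by 187 mm) begins 45 mm behind the grasp point.
Start: joints at [1.289, 0.264, 1.604, -0, 1.274, -0.037], TCP at [163.593, 654.871, 238.706] pointing down, gripper open.
Joint ranges: [-2.63, 2.63], [-0.94, 2.18], [0.31, 2.57], [-1.31, 4.45], [0, 2.66], [-2.55, 2.55]. Speed limits (rad/s): [2.57, 2.57, 3.14, 3.14, 3.14, 3.14].

## Interface

Orientations are given as a unit quaternion [x, y, z, w].
In Python, from station import observe, grab_frame, calibration, sign_off, spot_in, regions_of gives the robot as it stands.
- The arm moves only by the tool apply_moves, never from a script. Its argument "deltas" is one flat list of numbers, 5 for each row, row after row: the finger opening in m, from 0 to 0.0881, then the shift along the world's x, y, z in m, then the turn about the world's z in degrees. In form: [fingers, dx, dy, dz, roll, fingers, dx, dy, dz, roll, ...]. A call has 1 to 5 rows; each row shifts and turns the commanded pose from where the row before left it; what a row does not reach is not made up. A row lasts 1/8 s, in which the tool goes at most 62.5 mm and 10.7 degrees, less where a joint would pass 70% of its speed; a pose out of reach is approached as far as the arm can. A call with a gripper value outside its range is refused whole. The fingers move at their own pace and stop on an object; "grip_force" is the grip in N (left out, the last holds). Time passes only in rows, so rows that do not move let the fingers close. It gives the time, the measured TCP pose, the force, the opening and the grip force at its end, in the units of the state.
- observe(): the state, without advancing time (a new reading comes with each control period).
- grab_frame(name): name is "side" or "top" or "wrist"; returns the picture (420x560x3 uint8, red, green, blue); there is no depth.
- calibration(name): a dict with "fov_y" (degrees; the focal length in pixels is half the picture's height over the tangent of half this angle, whatever the lens; pixels are square), "cx", "cy" (the principal point, pixels), "distortion" ([k1, k2, p1, p2, k3] as OpenCV has them; the pictures are not rectified), "T" (4x4, takes a point from camera to world coordinates). Camera axes: x right, y down, z forward; pixel columns grow to the right and rows downward; lengths in mm; the calibration is good to about 2 mm. A picture is of the moment at which its call begins: read the wrist's pose just before it. calibration takes no time and is no camera call; for the wrist camera it gives the pose at the moment of the call.
- sign_off(): hands the job in; it is judged then, once.
Trained networks look in the newest picture that a camera, given by its name, has taken for a name from the list of things; names that differ only in an ending like _2 or _b are one class to them, and where a whole thing is asked for, a point or a joint stands for the part that bears it (a point fixed in the world has none). Each returns a list of dicts, best first, with "confidence" (0 to 1); they miss things now and then, are a little off and sometimes report something else, mostly with a low value. They report only what shows in the picture. A call takes as long as a camera call.
- spot_in(camera, target): "box" ([centre column, centre row, width, height] in pixels, round what is visible of it).
- regions_of(camera, target): "mask" (420x560 bool, what is visible of it) and "box" ([centre column, centre row, width, height] in pixels, round what is visible of it).
The state is a dict: "clock": time; "qpos": joint angles; "dq": joint speeds; "effort": joint torques, N m; "ee_pos": TCP position; "tool_rot": TCP orientation; "ft_force": force on the tool from outside, world axes, zero at the start; "wrist_torque": the same for the moment, N m; "gripper_width": finger opening in mm; "finger_force": force on a finger pad.
Only numpy, scipy, OpenCV 4.12 (cv2) and the standard library are available. Lean on these libraries where they do the work, as an engineer would, in place of code of your own. Each camera call takes 0.05 s, during which the arm holds its last target. There are 200 camera calls.

## Task

Book this job out of the goldsmith's bench. First take the hand reader from its tray and hold it steady for two seconds with its window aimed at the middle of the job ticket on the little stand, about 10 cm away and facing it; then put every squat jar upright into the divided crate, one to a cell, lowering each one in rather than dropping it. Last, with all the jars in the crate, aim the reader in the same way at the label on the end of the crate, lay it back in its tray right way up, and leave the other things on the bench where they are.

Things in the scene. Friction and masses are not known exactly. Their poses are not given: they have to be found in the camera images.
- reader: hand-held label reader, a straight grey bar with a wider black head, 170 long (its x), 32 tall (z); the handle is 30 wide (x -85 to +30), the head 46 wide (x +30 to +85); lies in the tray; grip the handle across y near x -8, z 18 (centre of mass). Origin: centre of its underside; +x points out of the window, z is up when it lies right way up. 170 g
- reader_window (a point): middle of the reader's window, at the front of its head (85 ahead of and 16 above the reader's origin); its axes are the reader's, it looks along +x
- tray: shallow grey plastic tray for the reader, fixed, 210 x 118 outside, 14 high, walls and floor 4 thick; origin at the centre of its underside, long side along its x
- ticket: job ticket: white barcode label 64 wide, 44 high on a plate 74 x 54, on a small fixed dark steel stand (foot 90 wide, 70 deep), middle 90 above the table, leaning back 30 degrees; origin at the middle of its face; its own -x axis points straight out of the face, y along its width
- crate: wooden crate with six square cells, fixed; 144 (x) by 215 (y) outside, 45 high; outer walls 8, dividers 14, floor 6 thick; cells 57 x 57 inside (2 along x, 3 along y, 71 apart); origin at the centre of its underside
- cell0 (a point): centre of the inner floor of a crate cell (x -35.5, y -71, z 6 in the crate's frame)
- cell1 (a point): centre of the inner floor of a crate cell (x -35.5, y 0, z 6 in the crate's frame)
- cell2 (a point): centre of the inner floor of a crate cell (x -35.5, y 71, z 6 in the crate's frame)
- cell3 (a point): centre of the inner floor of a crate cell (x 35.5, y -71, z 6 in the crate's frame)
- cell4 (a point): centre of the inner floor of a crate cell (x 35.5, y 0, z 6 in the crate's frame)
- cell5 (a point): centre of the inner floor of a crate cell (x 35.5, y 71, z 6 in the crate's frame)
- crate_label: crate label: same barcode plate as the ticket, fixed outside the crate's -y end, middle 52 above the table, leaning back 30 degrees; origin at the middle of its face; its own -x axis points straight out of the face
- jar1: squat amber glass jar with flat metal lid, its bottom third dark with steel shot (heavy below), 46 diameter, 75 tall, about 200 g; origin at the centre of its underside, z up. May be absent
- jar2: squat amber glass jar with flat metal lid, its bottom third dark with steel shot (heavy below), 46 diameter, 75 tall, about 200 g; origin at the centre of its underside, z up. May be absent
- jar3: squat amber glass jar with flat metal lid, its bottom third dark with steel shot (heavy below), 46 diameter, 75 tall, about 200 g; origin at the centre of its underside, z up. May be absent
- jar4: squat amber glass jar with flat metal lid, its bottom third dark with steel shot (heavy below), 46 diameter, 75 tall, about 200 g; origin at the centre of its underside, z up. May be absent
- jar5: squat amber glass jar with flat metal lid, its bottom third dark with steel shot (heavy below), 46 diameter, 75 tall, about 200 g; origin at the centre of its underside, z up. May be absent
- dropper: slim amber bottle with a black cap, 28 diameter, 105 tall, not a jar: leave alone; origin at the centre of its underside
- pliers: pliers with red handles, 150 long, lying; leave alone
- brush: brush 170 long, lying; leave alone
- bench_block: square steel block 75 x 75 x 22; leave alone; origin at the centre of its underside
- flux_dish: small white dish, 56 across, 24 high; leave alone
- mandrel: tapered steel ring mandrel, 280 long, lying; leave alone

How it is judged:
By the outcome, as a careful person would: the job done as asked, in the order asked, and still so for the second after the job is handed in, with the robot touching nothing.
Of jar1, jar2, jar3, jar4, jar5 only 3 to 5 are there at a start; the rules pass over those that are not, and their reading is None.
At some moment in a run one of jar1, jar2, jar3, jar4, jar5, reader may be knocked a few centimetres aside while the robot is not near it.
It also fails if it takes over 210 s, if anything falls off the work surface, if the arm or the gripper's body presses on something with over 40 N, if the wrist force passes 120 N, or if a joint passes its speed limit or range.

## Working session

There is one attempt and no reset: what is moved stays moved. The work goes in short steps, Python scripts to look and compute and a tool call to move; the robot and the scene stay as the last step left them, time stands still between calls to the robot, and variables do not carry over. Pictures are saved under pics/ and viewed, at most 14 in all, crops included, and the job is handed in when it is done.

Besides the shell and the picture viewer there is one more tool, called after "Call:" in YAML: its name, and indented under it one key for each argument. apply_moves: Moves the arm, as the interface text tells. Its arguments: {"type":"object","properties":{"deltas":{"type":"array"},"grip_force":{"type":"number"}},"required":["deltas"]}

```bash
mkdir -p pics; ls
python3 - <<'E'
from station import *
import cv2,numpy as np
s=observe();print(s)
for n in("top","side"):
    im=grab_frame(n);cv2.imwrite(f"pics/{n}0.png",im[:,:,::-1]);c=calibration(n);print(n,c)
c=calibration("wrist");print(c)
E
```

```text
pics
{'clock': 0.0, 'qpos': array([ 1.28909230e+00,  2.64747939e-01,  1.60535533e+00, -9.89021239e-06,
        1.27369538e+00, -3.69058837e-02]), 'dq': array([ 0.00068767, -0.00077393,  0.00154052,  0.00098   ,  0.0004593 ,
        0.00064402]), 'effort': array([-3.98927623e-04, -5.02081347e+01, -3.56887794e+01,  7.27268471e-02,
        2.91686092e-02, -1.79362169e-04]), 'ee_pos': array([163.40645195, 654.19748617, 237.40159665]), 'tool_rot': array([ 1.22092162e-01,  9.92518155e-01, -1.08978150e-03, -1.70303787e-04]), 'ft_force': array([ 0.59073579, -0.36047555,  0.44881158]), 'wrist_torque': array([ 0.00817768, -0.01511316, -0.03734143]), 'finger_force': 0.0, 'gripper_width': 87.91645922322517}
top {'fov_y': 47.11795161220043, 'cx': 276.57596674336804, 'cy': 210.49096334626768, 'distortion': array([-0.04330454,  0.        ,  0.        ,  0.        ,  0.        ]), 'T': array([[ 3.99199402e-02, -9.76600172e-01,  2.11325586e-01,
         2.57495630e+02],
       [-9.99202648e-01, -3.88721921e-02,  9.11162958e-03,
         4.19988537e+01],
       [-6.83730223e-04, -2.11520821e-01, -9.77
[... 455 characters left out ...]
24664662e+03],
       [-4.44568580e-03, -7.88445152e-01, -6.15089000e-01,
         1.09613171e+03],
       [ 0.00000000e+00,  0.00000000e+00,  0.00000000e+00,
         1.00000000e+00]])}
{'fov_y': 63.52390705104739, 'cx': 280.5904683431541, 'cy': 208.0854280146846, 'distortion': array([-0.02695119,  0.        ,  0.        ,  0.        ,  0.        ]), 'T': array([[ 2.43086743e-01,  9.35497654e-01,  2.56423429e-01,
         9.75610967e+01],
       [ 9.70003922e-01, -2.34137112e-01, -6.53621032e-02,
         6.70532223e+02],
       [-1.10785302e-03,  2.64620392e-01, -9.64352021e-01,
         3.82933500e+02],
       [ 0.00000000e+00,  0.00000000e+00,  0.00000000e+00,
         1.00000000e+00]])}
```

View pics/top0.png

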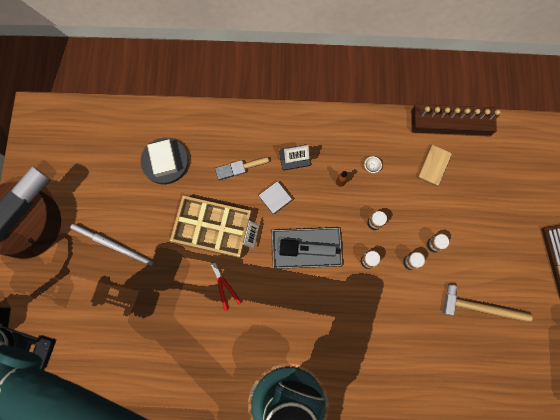

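View pics/side0.png

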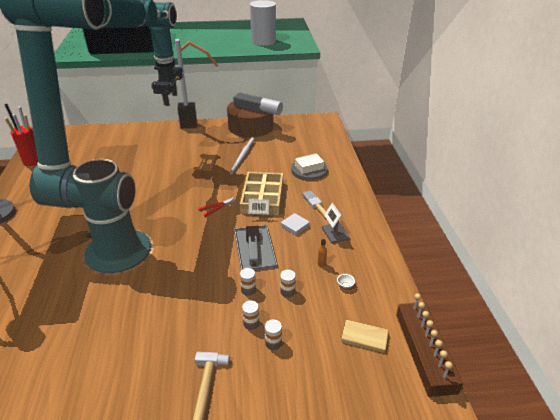

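The top view shows four jars with lids at (378,219), (372,259), (415,260) and (439,242). The tray holds the reader at (307,247), head towards the left. The crate is at (212,225) with its label at (251,234), and the ticket is at (295,156). Next I'll fit poses from the masks in both cameras.

```bash
cat > h.py <<'E'
from station import *
import cv2,numpy as np
from scipy.optimize import minimize
def K(c):
    f=210/np.tan(np.radians(c["fov_y"])/2);return np.array([[f,0,c["cx"]],[0,f,c["cy"]],[0,0,1.]])
def proj(P,c):
    M=np.linalg.inv(c["T"]);r=cv2.Rodrigues(M[:3,:3])[0]
    return cv2.projectPoints(np.asarray(P,float).reshape(-1,3),r,M[:3,3],K(c),c["distortion"])[0].reshape(-1,2)
def ray(uv,c,z):
    p=cv2.undistortPoints(np.array(uv,float).reshape(-1,1,2),K(c),c["distortion"]).reshape(-1,2)
    d=np.c_[p,np.ones(len(p))]@c["T"][:3,:3].T;o=c["T"][:3,3]
    return o+d*((z-o[2])/d[:,2])[:,None]
def Rz(a):return np.array([[np.cos(a),-np.sin(a),0],[np.sin(a),np.cos(a),0],[0,0,1]])
def box(x0,x1,y0,y1,z0,z1):return np.array([[x,y,z] for x in(x0,x1) for y in(y0,y1) for z in(z0,z1)],float)
MODEL=dict(tray=([box(-105,105,-59,59,0,14)],0),crate=([box(-72,72,-107.5,107.5,0,45)],0),
 reader=([box(-85,30,-15,15,0,32),box(30,85,-23,23,0,32)],4),
 ticket=([box(0,1,-37,37,-27,27)@np.array([[.866,0,-.5],[0,1,0],[.5,0,.866]])],90),
 label=([box(0,1,-37,37,-27,27)@np.array([[.866,0,-.5],[0,1,0],[.5,0,.866]])],52))
MODEL["ticket"]=([box(0,1,-37,37,-27,27)@np.array([[.866,0,.5],[0,1,0],[-.5,0,.866]]).T],90)
MODEL["label"]=(MODEL["ticket"][0],52)
def raster(name,p,c,S=4):
    parts,z=MODEL[name];m=np.zeros((420*S,560*S),np.uint8)
    for P in parts:
        W=P@Rz(p[2]).T+[p[0],p[1],z]
        h=cv2.convexHull((proj(W,c)*S+S/2).astype(np.int32));cv2.fillConvexPoly(m,h,1)
    return m
def fit(name,p0,masks,S=4):  # masks {cam:mask}
    up={k:cv2.resize(m.astype(np.uint8),None,fx=S,fy=S,interpolation=0)for k,m in masks.items()};cal={k:calibration(k) for k in masks}
    def cost(p):
        s=0
        for k in up:
            r=raster(name,p,cal[k],S);s+=1-(r&up[k]).sum()/max(1,(r|up[k]).sum())
        return s/len(up)
    p0=np.array(p0,float)
    b=minimize(cost,p0,method="Nelder-Mead",options=dict(initial_simplex=np.vstack([p0,p0+[12,0,0],p0+[0,12,0],p0+[0,0,.2]]),xatol=.05,fatol=1e-4,maxiter=150))
    return b.x,b.fun
E
cat > m1.py <<'E'
from h import *
M={}
for cam in("top","side"):
    grab_frame(cam)
    for n in("jar1","reader","tray","ticket","crate","crate_label","dropper"):
        r=regions_of(cam,n);r=[q for q in r if q["confidence"]>.3]
        print(cam,n,[(round(q["confidence"],2),np.round(q["box"]).astype(int).tolist(),int(q["mask"].sum()))for q in r])
        M[cam+"_"+n]=np.array([q["mask"] for q in r]) if r else np.zeros((0,420,560),bool)
np.savez_compressed("M.npz",**M)
E
python3 m1.py
```

```text
top jar1 [(0.76, [438, 243, 18, 19], 276), (0.73, [380, 221, 18, 18], 251), (0.63, [309, 249, 63, 18], 714), (0.62, [371, 260, 17, 17], 242), (0.5, [413, 260, 20, 20], 269), (0.31, [342, 179, 11, 16], 111)]
top reader [(0.87, [309, 247, 58, 15], 718)]
top tray [(0.89, [307, 249, 70, 42], 1930)]
top ticket [(0.62, [294, 156, 25, 16], 339)]
top crate [(0.8, [215, 228, 89, 61], 3745)]
top crate_label [(0.76, [252, 233, 14, 24], 220)]
top dropper []
side jar1 [(0.85, [272, 336, 15, 31], 418), (0.66, [287, 284, 13, 22], 393), (0.61, [262, 194, 47, 46], 1681), (0.58, [252, 317, 15, 33], 454), (0.55, [248, 280, 18, 29], 371), (0.45, [334, 216, 16, 21], 219)]
side reader [(0.95, [250, 246, 13, 38], 375), (0.33, [287, 282, 11, 25], 359)]
side tray [(0.97, [253, 247, 44, 45], 1080), (0.6, [254, 315, 14, 34], 399), (0.49, [261, 193, 42, 42], 1630), (0.46, [251, 247, 13, 38], 392)]
side ticket [(0.68, [333, 216, 13, 21], 190)]
side crate [(0.63, [263, 193, 45, 40], 1603)]
side crate_label [(0.72, [259, 206, 21, 17], 274), (0.65, [252, 317, 12, 32], 442)]
side dropper [(0.7, [324, 253, 6, 33], 183), (0.53, [295, 224, 28, 19], 339), (0.37, [261, 193, 44, 45], 1590)]
```

```bash
cat > m2.py <<'E'
from h import *
M=np.load("M.npz");ct,cs=calibration("top"),calibration("side")
def mk(n,i=0):return {c:M[f"{c}_{n}"][i] for c in("top","side")}
ims={c:cv2.imread(f"pics/{c}0.png") for c in("top","side")}
def run(lbl,mm,p0):
    p,f=fit(lbl,p0,mm);q,g=fit(lbl,p0,{"top":mm["top"]})
    print(lbl,np.round(p[:2],1),round(np.degrees(p[2]),1),round(f,3),"| top",np.round(q[:2],1),round(np.degrees(q[2]),1),round(g,3))
    for c in ims:
        r=raster(lbl,p,calibration(c),1);k,_=cv2.findContours(r,0,2);cv2.drawContours(ims[c],k,-1,(255,255,0),1)
    return p
tm=mk("tray");rm=mk("reader")
tm={c:tm[c]|rm[c] for c in tm}
c0=lambda b,z:ray(b,ct,z)[0]
run("tray",tm,[*c0((307,249),7)[:2],np.pi/2])
run("reader",rm,[*c0((309,247),20)[:2],np.pi/2])
run("crate",mk("crate"),[*c0((212,225),30)[:2],0])
for a in(180,225):run("ticket",mk("ticket"),[*c0((294,156),90)[:2],np.radians(a)-np.pi])
run("label",mk("crate_label"),[*c0((252,233),52)[:2],np.pi/2])
for u in((439,241.5),(378,218.5),(372,258.5),(415,260)):print("jar lid",np.round(c0(u,75),1), "side proj",np.round(proj(c0(u,75),cs)[0]))
A=cv2.resize(ims["top"][120:300,150:470],(800,450),interpolation=2);cv2.imwrite("pics/f_top.png",A)
A=cv2.resize(ims["side"][160:350,180:380],(600,570),interpolation=2);cv2.imwrite("pics/f_side.png",A)
E
python3 m2.py
```

```text
tray [460.9 -39.3] 94.6 0.063 | top [461.2 -38.9] 94.4 0.033
reader [455.3 -41.3] 88.0 0.148 | top [456.2 -42. ] 87.9 0.099
crate [511.5 253.1] -10.6 0.06 | top [511.9 253.6] -10.4 0.078
ticket [732.4   2.5] 9.5 0.099 | top [732.    2.3] 11.5 0.058
ticket [732.4   2.5] 9.6 0.098 | top [732.4   2.4] 11.9 0.056
label [489.5 127.8] 83.0 0.148 | top [489.9 127.1] 85.0 0.172
jar lid [ 485.2 -425.8   75. ] side proj [272. 324.]
jar lid [ 547.1 -246.    75. ] side proj [287. 274.]
jar lid [ 427.6 -228.1   75. ] side proj [247. 273.]
jar lid [ 428.  -353.7   75. ] side proj [249. 305.]
```

View pics/f_top.png

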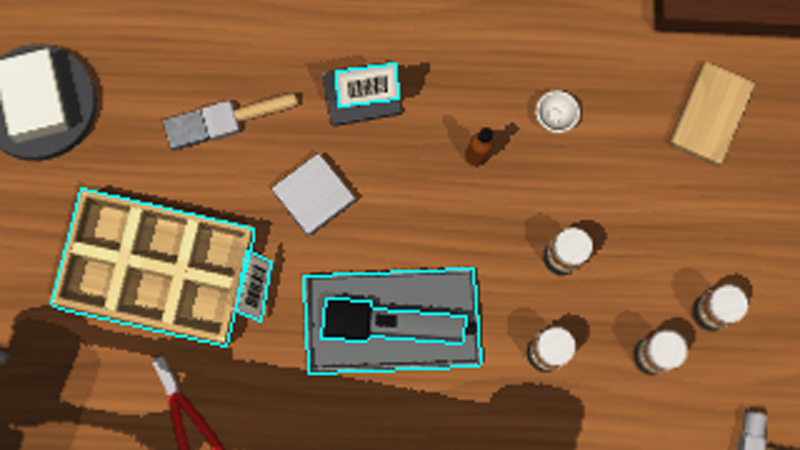

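View pics/f_side.png

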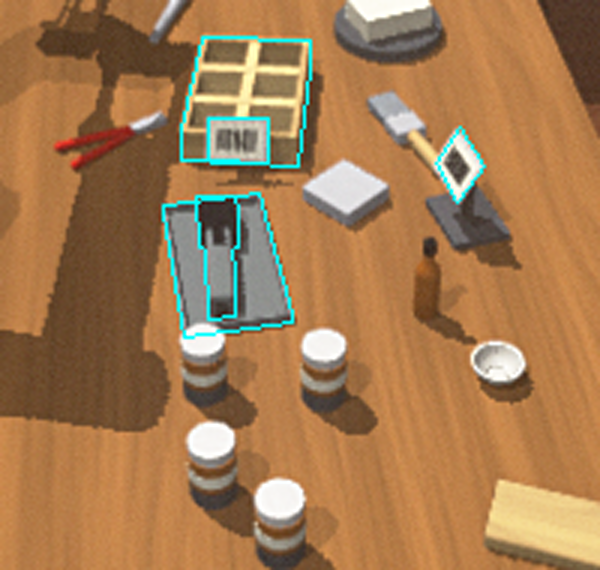

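The overlays fit well: the tray, crate, ticket and label outlines all lie on their edges. I'll move above the reader for a wrist view.

Call:
apply_moves:
  deltas: [0.055,0.048,-0.04,0,-10,0.055,0.048,-0.04,0,-10,0.055,0.048,-0.04,0,-10,0.055,0.048,-0.04,0,-10,0.055,0.048,-0.04,0,-10]
  grip_force: 5

```text
clock: 1.52
ee_pos: [405.0, 453.5, 239.0]
tool_rot: [0.532, 0.846, 0.0, 0.0]
ft_force: [0.5, 1.1, 0.4]
gripper_width: 55.0
finger_force: 0.0
```

Call:
apply_moves:
  deltas: [0.055,0.048,-0.04,0,-10,0.055,0,-0.062,0,-10,0.055,0,-0.062,0,-10,0.055,0,-0.062,0,0,0.055,0,-0.062,0,0]

```text
clock: 2.15
ee_pos: [451.4, 165.0, 239.0]
tool_rot: [0.731, 0.682, 0.0, 0.0]
ft_force: [0.5, -0.1, 0.1]
gripper_width: 55.1
finger_force: 0.0
```

Call:
apply_moves:
  deltas: [0.055,0,-0.062,0,0,0.055,0,-0.062,0,0,0.055,0,-0.062,0,0,0.055,0,-0.06,0,0,0.055,0,0,0,0]

```text
clock: 2.78
ee_pos: [451.4, -82.9, 239.1]
tool_rot: [0.734, 0.679, -0.0, 0.001]
ft_force: [-0.1, 0.7, 0.4]
gripper_width: 54.9
finger_force: 0.0
```

```bash
cat > w.py <<'E'
from h import *
import sys
def yaw():
    s=observe();x,y,z,w=s["tool_rot"];return np.degrees(np.arctan2(2*(x*y+z*w),1-2*(y*y+z*z)))
if __name__=="__main__":
    s=observe();print(s["clock"],np.round(s["ee_pos"],1),yaw(),s["gripper_width"])
    c=calibration("wrist");im=grab_frame("wrist");
    rs=[q for q in regions_of("wrist","reader") if q["confidence"]>.3];print([(q["confidence"],np.round(q["box"])) for q in rs])
    if rs:
        m=rs[0]["mask"]
        import h;o=h.calibration;h.calibration=lambda n:c
        for a in(88,84):
            p,f=fit("reader",[456,-42,np.radians(a)],{"wrist":m},2);print(np.round(p[:2],1),np.degrees(p[2]),f)
        k,_=cv2.findContours(raster("reader",p,c,1),0,2);im=im.copy();cv2.drawContours(im,k,-1,(0,255,255),1)
    cv2.imwrite("pics/w1.png",im[:,:,::-1])
E
python3 w.py
```

```text
2.775 [451.4 -82.9 239.1] 85.58119203335221 54.88265940600953
[(0.74, array([279., 143.,  48., 179.]))]
[454.7 -43.2] 88.4364363585362 0.06936462645179442
[454.8 -42.4] 88.45667680643007 0.0708060564681312
```

View pics/w1.png

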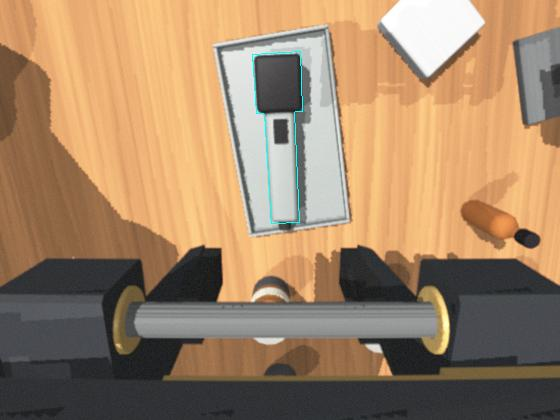

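Reader found at (454.8,-43), yaw 88.4°, and the overlay sits on head and handle. I'll grip the handle behind its centre of mass so I can pitch the nose down later.

Call:
apply_moves:
  deltas: [0.042,0.003,-0.01,-0.05,3,0.042,0,0,-0.06,0,0.042,0,0,-0.06,0,0.042,0,0,-0.03,0,0.042,0,0,0,0]

```text
clock: 3.5
ee_pos: [452.0, -86.5, 36.2]
tool_rot: [0.712, 0.702, -0.002, -0.003]
ft_force: [-0.5, -0.4, -0.3]
gripper_width: 41.9
finger_force: 0.0
```

Run:
```python
from w import *
s=observe();print(np.round(s["ee_pos"],1),yaw())
im=grab_frame("wrist");cv2.imwrite("pics/w2.png",im[:,:,::-1])
```

```text
[452.  -86.5  36.2] 89.13932187716954
```

View pics/w2.png

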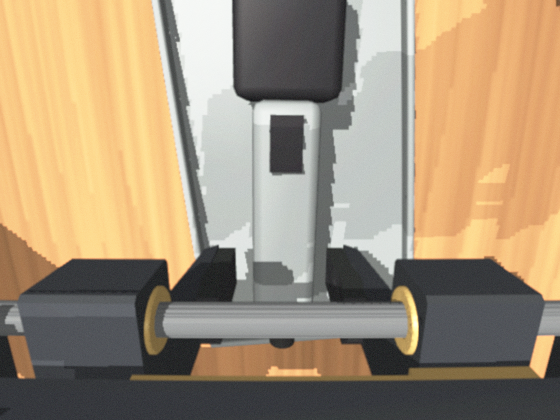

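The handle lies between the fingers, about 2 mm to the right of centre, and the left tray wall is clear. Descend and close.

Call:
apply_moves:
  deltas: [0.042,0.002,-0.005,-0.014,-0.5,0.042,0,0,-0.014,0,0.042,0,0,0,0,0.02,0,0,0,0,0.02,0,0,0,0]
  grip_force: 4

```text
clock: 4.18
ee_pos: [456.7, -94.3, 11.0]
tool_rot: [0.716, 0.698, 0.0, 0.0]
ft_force: [-0.5, -0.0, -1.8]
gripper_width: 30.2
finger_force: 4.0
```

Call:
apply_moves:
  deltas: [0.02,0,0,0,0,0.02,0,0,0,0,0.02,0,0,0,0]

```text
clock: 4.55
ee_pos: [456.6, -94.3, 10.9]
tool_rot: [0.716, 0.698, -0.0, 0.0]
ft_force: [-0.7, -1.8, 1.7]
gripper_width: 30.3
finger_force: 4.0
```

Call:
apply_moves:
  deltas: [0.02,0,0.003,0.012,0,0.02,0,0.004,0.011,0,0.02,0,0.005,0.011,0,0.02,0,0.005,0.011,0,0.02,0,0.007,0.01,0]

```text
clock: 5.18
ee_pos: [457.0, -69.8, 66.8]
tool_rot: [0.716, 0.698, 0.0, 0.0]
ft_force: [0.3, -0.2, -1.3]
gripper_width: 30.3
finger_force: 4.0
```

Call:
apply_moves:
  deltas: [0.02,0,0.007,0.01,0,0.02,0,0,0,0,0.02,0,0,0,0]

```text
clock: 5.55
ee_pos: [457.0, -63.2, 75.9]
tool_rot: [0.716, 0.698, 0.0, 0.001]
ft_force: [0.4, -1.0, 0.1]
gripper_width: 30.2
finger_force: 4.0
```

Run:
```python
from w import *
s=observe();print(np.round(s["ee_pos"],1),yaw())
a=grab_frame("wrist");b=grab_frame("side");b=cv2.resize(b[180:300,190:350],(560,420),interpolation=2)
cv2.imwrite("pics/w3.png",cv2.resize(np.hstack([a,b]),(800,300))[:,:,::-1])
```

```text
[457.  -63.2  75.9] 88.48942854925716
```

View pics/w3.png

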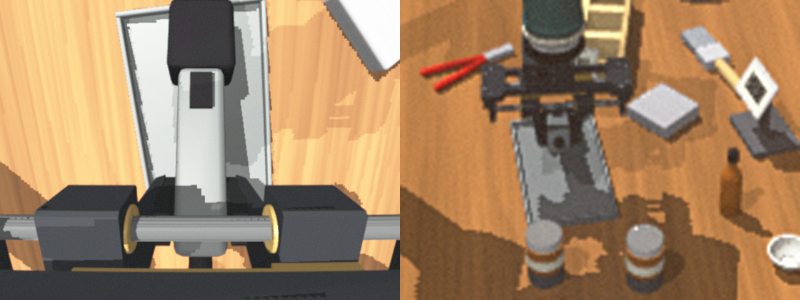

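It pitched as planned: the nose rests on the tray floor with the handle raised. Tighten the grip, lift, and measure the pitch.

Call:
apply_moves:
  deltas: [0.02,0,0,0,0,0.02,0,0,0,0,0.02,0,0,0.04,0,0.02,0,0,0.05,0,0.02,0,0,0.05,0]
  grip_force: 40

```text
clock: 6.28
ee_pos: [455.1, -62.9, 215.8]
tool_rot: [0.716, 0.698, -0.001, -0.001]
ft_force: [-0.2, 0.5, -1.1]
gripper_width: 29.8
finger_force: 40.0
```

Call:
apply_moves:
  deltas: [0.02,0,0,0,0,0.02,0,0,0,0]

```text
clock: 6.52
ee_pos: [455.5, -62.9, 214.4]
tool_rot: [0.716, 0.698, -0.001, -0.001]
ft_force: [-0.2, 0.1, -1.4]
gripper_width: 29.6
finger_force: 40.0
```

```bash
cat > pitch.py <<'E'
from w import *
# reader pose in tool-yaw frame: grip point fixed laterally; unknown gx (along reader), gz, pitch, dyaw
def measure(save=None):
    s=observe();c=calibration("wrist");im=grab_frame("wrist");rs=regions_of("wrist","reader");q=rs[0];m=q["mask"]
    e=s["ee_pos"];y=np.radians(yaw());S=2;up=cv2.resize(m.astype(np.uint8),None,fx=S,fy=S,interpolation=0)
    parts=MODEL["reader"][0]
    def pose(p):
        gx,gz,th,dy=p;R=Rz(y+dy)@cv2.Rodrigues(np.array([0,th,0.]))[0]
        o=e+[0,0,19]-R@[gx,0,gz];return R,o
    def ras(p,S):
        R,o=pose(p);r=np.zeros((420*S,560*S),np.uint8)
        for P in parts:cv2.fillConvexPoly(r,cv2.convexHull((proj(P@R.T+o,c)*S+S/2).astype(np.int32)),1)
        return r
    vis=np.ones_like(up);vis[255*S:]=0
    def cost(p):
        r=ras(p,S)&vis;u=up&vis;return 1-(r&u).sum()/max(1,(r|u).sum())+((p[1]-24)/60)**2*.05
    best=None
    for g0,t0 in((-50,.5),(-45,.2),(-55,.35)):
        p0=np.array([g0,24,t0,0])
        b=minimize(cost,p0,method="Nelder-Mead",options=dict(initial_simplex=np.vstack([p0,p0+[8,0,0,0],p0+[0,5,0,0],p0+[0,0,.2,0],p0+[0,0,0,.05]]),maxiter=300,fatol=1e-4,xatol=1e-3))
        print(np.round([*b.x[:2],*np.degrees(b.x[2:])],1),round(b.fun,3))
        if best is None or b.fun<best.fun:best=b
    R,o=pose(best.x);print("ee",np.round(e,1),"yaw",np.degrees(y),"window rel TCP",np.round(o+R@[85,0,16]-e,1),"axis",np.round(R[:,0],3),q["confidence"])
    if save:
        k,_=cv2.findContours(ras(best.x,1),0,2);im=im.copy();cv2.drawContours(im,k,-1,(0,255,255),1);cv2.imwrite(save,im[:,:,::-1])
    return e,R,o
if __name__=="__main__":measure("pics/w4.png")
E
python3 pitch.py
```

```text
[-62.3  32.   28.9   0. ] 0.012
[-62.3  30.7  29.7  -0. ] 0.013
[-62.2  28.9  30.5  -0. ] 0.015
ee [455.5 -62.9 214.4] yaw 88.48000318353753 window rel TCP [  3.2 121.2 -66.1] axis [ 0.023  0.875 -0.483] 0.9
```

View pics/w4.png

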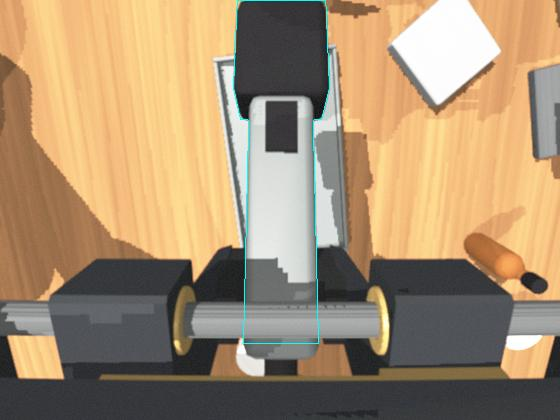

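```bash
sed -i 's/vis\[255\*S:\]=0/vis[235*S:340*S]=0;vis[:4*S]=0;vis[357*S:]=0/; s/\*\*2\*\.05/**2*.3/' pitch.py; python3 pitch.py
```

```text
[-57.9  30.   30.3   0.2] 0.031
[-58.   28.2  31.1   0.1] 0.032
[-58.5  26.2  32.    0.1] 0.035
ee [454.8 -62.8 213.2] yaw 88.47826692762088 window rel TCP [  2.8 116.3 -65.1] axis [ 0.021  0.863 -0.504] 0.95
```

Call:
apply_moves:
  deltas: [0.02,0.01,0.0035,0,-10,0.02,0.01,0.0035,0,-10,0.02,0.01,0.0035,0,-10,0.02,0.01,0.0035,0,-10,0.02,0.01,0.0035,0,-10]

```text
clock: 7.35
ee_pos: [506.0, -45.4, 214.0]
tool_rot: [0.945, 0.327, -0.001, -0.001]
ft_force: [0.7, 0.9, -0.9]
gripper_width: 29.7
finger_force: 40.0
```

Call:
apply_moves:
  deltas: [0.02,0.01,0.0035,0,-10,0.02,0.01,0.0035,0,-10,0.02,0.008,0.0035,0,-8,0.02,0,0,0,0,0.02,0,0,0,0]

```text
clock: 7.98
ee_pos: [533.8, -35.1, 214.7]
tool_rot: [0.996, 0.092, -0.001, -0.0]
ft_force: [-1.3, 0.1, -0.9]
gripper_width: 29.9
finger_force: 40.0
```

```bash
cat > aim.py <<'E'
from pitch import *
import sys
name,t,ty=sys.argv[1],np.array(eval(sys.argv[2]),float),np.radians(float(sys.argv[3]))
e,R,o=measure(f"pics/aim_{name}.png")
w=o+R@[85,0,16];a=R[:,0];d=t-w;n=np.array([-.866*np.cos(ty),-.866*np.sin(ty),.5])
L=d@a;print("window",np.round(w,1),"dist",round(np.linalg.norm(d),1),"miss perp",np.round(d-L*a,1),"angle to normal",round(np.degrees(np.arccos(-a@n)),1))
print("shift needed",np.round(t-100*a-w,1))
E
python3 aim.py ticket "[732.2,2.4,90]" 10.5
```

```text
[-58.1  28.9  30.5  -0.3] 0.029
[-58.1  28.7  30.1  -0.3] 0.029
[-58.4  26.6  31.5  -0.1] 0.032
ee [533.8 -35.1 214.7] yaw 10.54600024427864 window rel TCP [115.5  20.9 -63.8] axis [ 0.851  0.154 -0.502] 0.69
window [649.3 -14.2 150.9] dist 104.2 miss perp [-5.3  0.6 -8.8] angle to normal 0.5
shift needed [ -2.2   1.2 -10.7]
```

View pics/aim_ticket.png

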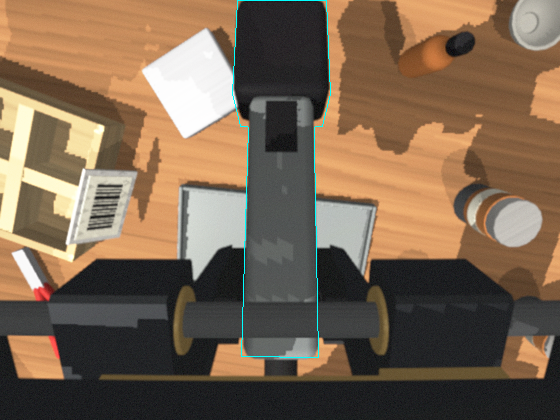

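The reader is seen cleanly and the pose fit agrees. A small correction, then hold steady for over two seconds.

Call:
apply_moves:
  deltas: [0.02,-0.002,0.001,-0.01,0,0.02,0,0,0,0,0.02,0,0,0,0,0.02,0,0,0,0,0.02,0,0,0,0]

```text
clock: 8.7
ee_pos: [532.8, -34.2, 205.9]
tool_rot: [0.996, 0.091, 0.0, 0.0]
ft_force: [0.2, -0.4, -1.4]
gripper_width: 29.2
finger_force: 40.0
```

```bash
python3 aim.py ticket2 "[732.2,2.4,90]" 10.5
python3 - <<'E'
from h import *
b=grab_frame("side");t=grab_frame("top")
b=cv2.resize(b[150:300,230:380],(400,400),interpolation=2);t=cv2.resize(t[110:260,220:370],(400,400),interpolation=2)
cv2.imwrite("pics/s5.png",np.hstack([b,t])[:,:,::-1])
E
```

```text
[-57.9  30.2  30.   -0.3] 0.031
[-58.3  27.5  30.8  -0.4] 0.031
[-58.3  26.6  31.8  -0.3] 0.031
ee [532.8 -34.2 205.9] yaw 10.475615391273434 window rel TCP [115.3  20.6 -64.3] axis [ 0.845  0.151 -0.513] 0.9
window [648.1 -13.6 141.7] dist 100.0 miss perp [-0.4  0.9 -0.4] angle to normal 1.0
shift needed [-0.4  0.9 -0.4]
```

View pics/s5.png

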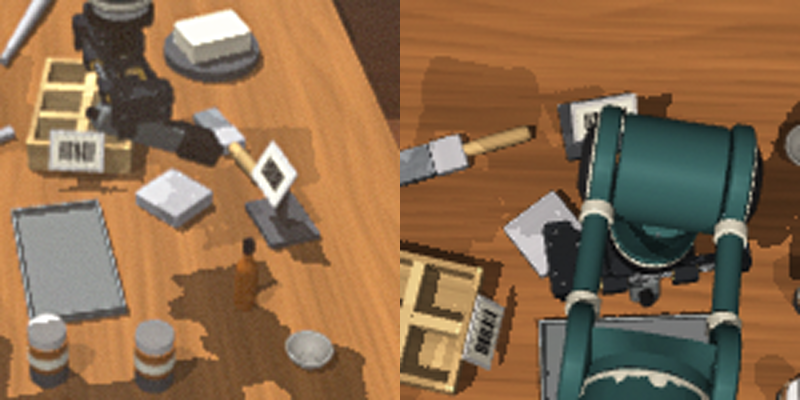

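The side view shows the reader head pointing at the ticket, tilted to match its lean. Hold.

Call:
apply_moves:
  deltas: [0.02,0,0,0,0,0.02,0,0,0,0,0.02,0,0,0,0,0.02,0,0,0,0,0.02,0,0,0,0]

```text
clock: 9.52
ee_pos: [532.6, -34.1, 205.7]
tool_rot: [0.996, 0.091, -0.0, -0.0]
ft_force: [-0.1, 0.2, -3.3]
gripper_width: 29.4
finger_force: 40.0
```

Call:
apply_moves:
  deltas: [0.02,0,0,0,0,0.02,0,0,0,0,0.02,0,0,0,0,0.02,0,0,0,0,0.02,0,0,0,0]

```text
clock: 10.15
ee_pos: [532.6, -34.1, 205.7]
tool_rot: [0.996, 0.091, 0.0, 0.0]
ft_force: [-0.7, 0.4, -1.2]
gripper_width: 29.5
finger_force: 40.0
```

Call:
apply_moves:
  deltas: [0.02,0,0,0,0,0.02,0,0,0,0,0.02,0,0,0,0,0.02,0,0,0,0,0.02,0,0,0,0]

```text
clock: 10.78
ee_pos: [532.6, -34.1, 205.7]
tool_rot: [0.996, 0.091, 0.0, 0.0]
ft_force: [-0.6, -0.3, -1.3]
gripper_width: 29.7
finger_force: 40.0
```

Call:
apply_moves:
  deltas: [0.02,0,0,0,0,0.02,0,0,0,0,0.02,0,0,0,0,0.02,0,0,0,0,0.02,0,0,0,0]

```text
clock: 11.4
ee_pos: [532.6, -34.1, 205.7]
tool_rot: [0.996, 0.091, -0.0, 0.0]
ft_force: [-0.6, 0.4, -2.0]
gripper_width: 29.4
finger_force: 40.0
```

Call:
apply_moves:
  deltas: [0.02,0,0,0,0,0.02,0,0,0,0,0.02,0,0,0,0,0.02,0,0,0,0,0.02,0,0,0,0]

```text
clock: 12.02
ee_pos: [532.6, -34.1, 205.7]
tool_rot: [0.996, 0.091, 0.0, 0.0]
ft_force: [-0.1, 0.1, -1.4]
gripper_width: 29.6
finger_force: 40.0
```

Call:
apply_moves:
  deltas: [0.02,-0.01,-0.0035,0.008,10,0.02,-0.01,-0.0035,0,10,0.02,-0.01,-0.0035,0,10,0.02,-0.01,-0.0035,0,10,0.02,-0.01,-0.0035,0,10]

```text
clock: 12.65
ee_pos: [482.3, -51.8, 213.8]
tool_rot: [0.862, 0.506, 0.0, 0.0]
ft_force: [0.0, 0.4, -1.7]
gripper_width: 29.8
finger_force: 40.0
```

Call:
apply_moves:
  deltas: [0.02,-0.01,-0.0035,0,10,0.02,-0.01,-0.0035,0,10,0.02,-0.007,-0.0035,0,8,0.02,0,0,0,0,0.02,0,0,0,0]

```text
clock: 13.28
ee_pos: [456.0, -62.1, 213.9]
tool_rot: [0.717, 0.697, 0.0, 0.0]
ft_force: [0.3, 0.2, -1.1]
gripper_width: 29.7
finger_force: 40.0
```

Call:
apply_moves:
  deltas: [0.02,0.001,-0.001,-0.045,0,0.02,0,0,-0.045,0,0.02,0,0,-0.037,0,0.02,0,0,0,0,0.02,0,0,0,0]

```text
clock: 13.9
ee_pos: [457.8, -63.2, 87.9]
tool_rot: [0.717, 0.697, 0.001, 0.001]
ft_force: [0.7, 1.0, -1.1]
gripper_width: 29.5
finger_force: 40.0
```

Call:
apply_moves:
  deltas: [0.02,0,0,-0.004,0,0.02,0,0,-0.004,0,0.02,0,0,0,0]

```text
clock: 14.28
ee_pos: [456.7, -63.1, 79.0]
tool_rot: [0.716, 0.698, 0.0, 0.0]
ft_force: [-0.1, 0.1, -1.8]
gripper_width: 29.8
finger_force: 40.0
```

Call:
apply_moves:
  deltas: [0.02,0,0,-0.002,0,0.02,0,0,0,0,0.02,0,0,0,0,0.02,0,-0.007,-0.01,0,0.02,0,-0.007,-0.01,0]
  grip_force: 4

```text
clock: 14.9
ee_pos: [456.3, -77.3, 55.8]
tool_rot: [0.717, 0.698, 0.0, -0.0]
ft_force: [0.7, 0.6, 0.3]
gripper_width: 30.2
finger_force: 4.0
```

Call:
apply_moves:
  deltas: [0.02,0,-0.005,-0.011,0,0.02,0,-0.005,-0.011,0,0.02,0,-0.004,-0.011,0,0.02,0,-0.003,-0.01,0,0.02,0,0,0,0]

```text
clock: 15.52
ee_pos: [456.1, -94.3, 12.8]
tool_rot: [0.717, 0.698, -0.0, -0.0]
ft_force: [-0.2, 0.3, -1.6]
gripper_width: 30.1
finger_force: 4.0
```

Open slightly, lift, and move on to the jars. I'll re-measure them from the top once the arm is clear.

Call:
apply_moves:
  deltas: [0.042,0,0,0,0,0.042,0,0,0,0,0.042,0,0,0.03,0,0.042,0,0,0.06,0,0.042,0,0,0.06,0]

```text
clock: 16.15
ee_pos: [456.1, -93.9, 165.4]
tool_rot: [0.716, 0.698, -0.0, -0.0]
ft_force: [1.2, 0.4, 1.4]
gripper_width: 42.0
finger_force: 0.0
```

Call:
apply_moves:
  deltas: [0.07,0,-0.03,0.05,0,0.07,0,-0.06,0,0,0.07,0,0,0,0]

```text
clock: 16.52
ee_pos: [457.1, -187.4, 215.5]
tool_rot: [0.718, 0.696, 0.0, 0.002]
ft_force: [0.0, 1.0, -0.4]
gripper_width: 68.9
finger_force: 0.0
```

```bash
cat > look.py <<'E'
from w import *
def jars(cam,z=75):
    c=calibration(cam);im=grab_frame(cam);out=[]
    for q in spot_in(cam,"jar1"):
        if q["confidence"]>.3:out.append((round(q["confidence"],2),np.round(q["box"]).tolist()))
    return im,c,out
def lids(im,c,z=75,near=None):
    # white lid blobs
    hsv=cv2.cvtColor(im,cv2.COLOR_RGB2HSV);m=((hsv[...,1]<45)&(hsv[...,2]>105)).astype(np.uint8)
    n,l,st,ce=cv2.connectedComponentsWithStats(m)
    for i in range(1,n):
        if st[i,4]<60:continue
        w,h=st[i,2:4]
        u=(st[i,0]+(w-1)/2,st[i,1]+(h-1)/2);X=ray(u,c,z)[0]
        D=w*np.linalg.norm((X-c["T"][:3,3]))/K(c)[0,0]
        if 36<D<56 and .7<w/h<1.4:yield np.round(X[:2],1),np.round(u),(w,h),st[i,4]
if __name__=="__main__":
    s=observe();print(s["clock"],np.round(s["ee_pos"],1),yaw())
    for cam in("top","side","wrist"):
        im,c,o=jars(cam);print(cam,o)
        if cam!="side":
            for r in lids(im,c):print("  lid",*r)
    for cam in("top","side"):
        print(cam,[(q["confidence"],np.round(q["box"])) for q in spot_in(cam,"reader")][:2])
E
python3 look.py
```

```text
16.525 [ 457.1 -187.4  215.5] 88.23525876203288
top [(0.82, [438.0, 242.0, 21.0, 19.0]), (0.53, [420.0, 259.0, 8.0, 12.0])]
  lid [ 715.3 -231.7] [373. 164.] (np.int32(17), np.int32(17)) 210
  lid [ 486.9 -433.2] [442. 241.] (np.int32(14), np.int32(15)) 168
  lid [ 473.6 -354.6] [415. 244.] (np.int32(13), np.int32(12)) 76
side [(0.98, [273.0, 336.0, 17.0, 31.0]), (0.79, [246.0, 282.0, 16.0, 24.0]), (0.61, [287.0, 281.0, 10.0, 25.0]), (0.57, [253.0, 317.0, 13.0, 34.0]), (0.31, [254.0, 244.0, 20.0, 39.0])]
wrist [(0.75, [310.0, 367.0, 38.0, 14.0]), (0.72, [253.0, 238.0, 54.0, 69.0]), (0.68, [260.0, 357.0, 43.0, 36.0]), (0.67, [377.0, 242.0, 62.0, 48.0])]
  lid [ 684.  -220.9] [536. 232.] (np.int32(47), np.int32(50)) 1935
  lid [ 427.8 -226.5] [250. 245.] (np.int32(50), np.int32(49)) 1935
  lid [ 429. -347.] [258. 358.] (np.int32(43), np.int32(34)) 1226
top [(0.55, array([309., 248.,  62.,  16.]))]
side [(0.85, array([253., 249.,  12.,  37.])), (0.43, array([261., 194.,  42.,  39.]))]
```

The reader is back in its tray and the four jars are unmoved. Pick jar A at (428,-227).

Call:
apply_moves:
  deltas: [0.072,-0.015,-0.02,-0.02,0,0.072,-0.014,-0.02,-0.02,0,0.072,0,0,-0.05,0,0.072,0,0,-0.03,0,0.072,0,0,0,0]
  grip_force: 20

```text
clock: 17.55
ee_pos: [425.4, -222.3, 91.0]
tool_rot: [0.716, 0.698, -0.001, -0.003]
ft_force: [0.6, 0.6, 0.5]
gripper_width: 71.6
finger_force: 0.0
```

Run:
```python
from look import *
s=observe();print(np.round(s["ee_pos"],1),yaw())
im,c,o=jars("wrist")
for r in lids(im,c):print(r)
print(o);cv2.imwrite("pics/w6.png",im[:,:,::-1])
```

```text
[ 425.4 -222.3   91. ] 88.52037602621289
(array([ 427.8, -225.9]), array([286., 258.]), (np.int32(85), np.int32(84)), np.int32(5543))
(array([ 522.4, -227.6]), array([469., 257.]), (np.int32(71), np.int32(61)), np.int32(955))
[(0.82, [290.0, 360.0, 58.0, 30.0]), (0.77, [285.0, 246.0, 87.0, 112.0]), (0.67, [475.0, 253.0, 114.0, 78.0])]
```

View pics/w6.png

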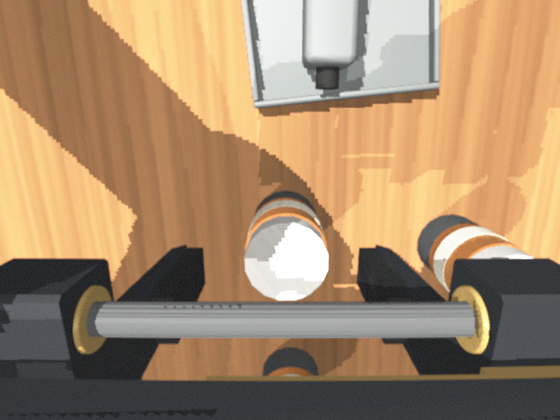

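The lid is centred between the fingers, at (286,258). Descend, grip and lift.

Call:
apply_moves:
  deltas: [0.072,0.0025,-0.004,-0.025,0,0.072,0,0,-0.02,0,0.072,0,0,0,0,0.035,0,0,0,0,0.035,0,0,0,0]
  grip_force: 20

```text
clock: 18.27
ee_pos: [431.3, -228.8, 50.3]
tool_rot: [0.716, 0.698, 0.0, 0.001]
ft_force: [0.4, 0.4, 0.1]
gripper_width: 54.2
finger_force: 0.0
```

Call:
apply_moves:
  deltas: [0.035,0,0,0,0,0.035,0,0,0,0,0.035,0,0,0.02,0,0.035,0,0,0.045,0,0.035,0,0,0.045,0]

```text
clock: 18.9
ee_pos: [429.5, -227.7, 159.1]
tool_rot: [0.717, 0.698, -0.0, -0.001]
ft_force: [-0.0, 0.1, -1.8]
gripper_width: 45.5
finger_force: 19.9
```

Call:
apply_moves:
  deltas: [0.035,0.006,0.056,0,-1,0.035,0.006,0.056,0,-1,0.035,0.006,0.056,0,-1,0.035,0.006,0.056,0,-1,0.035,0.006,0.056,0,-1]

```text
clock: 19.52
ee_pos: [459.9, 53.7, 158.6]
tool_rot: [0.747, 0.665, 0.0, 0.0]
ft_force: [1.2, -0.1, -1.0]
gripper_width: 45.2
finger_force: 20.0
```

Call:
apply_moves:
  deltas: [0.035,0.006,0.056,0,-1,0.035,0.006,0.056,0,-1,0.035,0.006,0.056,0,-1,0.035,0.006,0.056,0,-1,0.035,0.006,0.053,0,0]

```text
clock: 20.15
ee_pos: [489.8, 330.9, 158.3]
tool_rot: [0.769, 0.639, -0.0, -0.0]
ft_force: [0.4, -1.2, -1.1]
gripper_width: 45.6
finger_force: 20.0
```

Call:
apply_moves:
  deltas: [0.035,0,0,-0.02,0,0.035,0,0,0,0,0.035,0,0,0,0]

```text
clock: 20.52
ee_pos: [489.6, 327.5, 138.1]
tool_rot: [0.769, 0.639, -0.001, -0.0]
ft_force: [-0.3, 0.1, -2.4]
gripper_width: 45.3
finger_force: 20.0
```

```bash
cat > seen.py <<'E'
from look import *
s=observe();e=s["ee_pos"];print(np.round(e,1),yaw(),s["gripper_width"])
c=calibration("wrist");im=grab_frame("wrist").copy()
for k,(lx,ly) in enumerate([(a,b) for a in(-35.5,35.5) for b in(-71,0,71)]):
    P=np.array([[lx+i*28.5,ly+j*28.5,45] for i,j in((-1,-1),(1,-1),(1,1),(-1,1))])@Rz(np.radians(-10.5)).T+[511.7,253.3,0]
    cv2.polylines(im,[proj(P,c).astype(int)],True,(0,255,255),1)
import sys;cv2.imwrite(sys.argv[1],im[:,:,::-1])
E
python3 seen.py pics/c1.png
```

```text
[489.6 327.5 138.1] 79.41090417636185 45.31466206191317
```

View pics/c1.png

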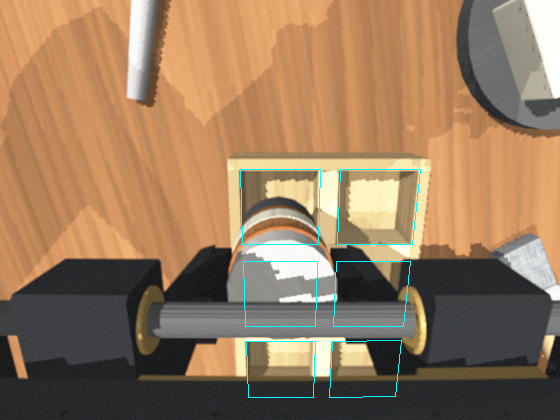

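The cell overlay lies on the real cell 2 openings, and the jar is over it. I'll lower it in steps.

Call:
apply_moves:
  deltas: [0.035,0,0.001,-0.035,0,0.035,0,0,-0.025,0,0.035,0,0,-0.01,0,0.035,0,0,-0.005,0,0.035,0,0,0,0]

```text
clock: 21.2
ee_pos: [490.7, 329.9, 64.5]
tool_rot: [0.769, 0.639, 0.001, 0.0]
ft_force: [-0.1, 0.6, -2.4]
gripper_width: 45.6
finger_force: 20.0
```

Call:
apply_moves:
  deltas: [0.035,0,0,-0.003,0,0.035,0,0,-0.002,0,0.035,0,0,0,0]

```text
clock: 21.58
ee_pos: [490.0, 329.9, 58.8]
tool_rot: [0.769, 0.639, 0.0, -0.0]
ft_force: [-0.4, -0.1, -3.6]
gripper_width: 45.3
finger_force: 20.0
```

Call:
apply_moves:
  deltas: [0.035,0,0,-0.002,0,0.035,0,0,-0.0015,0,0.035,0,0,0,0]

```text
clock: 21.95
ee_pos: [490.2, 330.1, 55.8]
tool_rot: [0.769, 0.639, 0.0, -0.0]
ft_force: [-1.4, -1.0, 2.7]
gripper_width: 45.4
finger_force: 20.0
```

Contact is felt at seating height. Release, lift, and go to jar B.

Call:
apply_moves:
  deltas: [0.056,0,0,0,0,0.056,0,0,0,0,0.056,0,0,0.02,0,0.056,0,0,0.04,0,0.056,0,0,0.05,0]

```text
clock: 22.58
ee_pos: [489.6, 329.6, 166.6]
tool_rot: [0.769, 0.639, -0.001, -0.0]
ft_force: [0.5, 0.5, 0.3]
gripper_width: 55.7
finger_force: 0.0
```

Call:
apply_moves:
  deltas: [0.07,0.005,-0.058,0,0,0.07,0.005,-0.058,0,0,0.07,0.005,-0.058,0,0,0.07,0.005,-0.058,0,0,0.07,0.005,-0.058,0,0]

```text
clock: 23.2
ee_pos: [515.7, 38.1, 167.1]
tool_rot: [0.769, 0.639, 0.001, 0.001]
ft_force: [0.4, -0.5, 0.4]
gripper_width: 69.6
finger_force: 0.0
```

Call:
apply_moves:
  deltas: [0.07,0.006,-0.058,0,0,0.07,0.006,-0.058,0,0,0.07,0.006,-0.058,0,0,0.07,0.006,-0.058,0,0,0.07,0.006,-0.054,0,0]

```text
clock: 23.82
ee_pos: [545.6, -248.6, 167.1]
tool_rot: [0.769, 0.639, 0.001, 0.001]
ft_force: [0.0, -0.1, -0.3]
gripper_width: 70.0
finger_force: 0.0
```

Call:
apply_moves:
  deltas: [0.07,0,0,-0.03,0,0.07,0,0,-0.02,0,0.07,0,0,0,0]

```text
clock: 24.2
ee_pos: [543.5, -244.9, 113.5]
tool_rot: [0.769, 0.639, -0.001, -0.002]
ft_force: [-0.6, 0.0, 0.3]
gripper_width: 70.0
finger_force: 0.0
```

```bash
cat > jl.py <<'E'
from look import *
s=observe();e=s["ee_pos"];print(s["clock"],np.round(e,1),yaw())
for cam in("wrist","top"):
    im,c,o=jars(cam);print(cam,o)
    for X,u,wh,a in lids(im,c):print("  ",X,"rel",np.round(X-e[:2],1),u,wh,a)
im,c,o=jars("side");print("side",o)
E
python3 jl.py
```

```text
24.2 [ 543.5 -244.9  113.5] 79.50699742877711
wrist [(0.81, [290.0, 230.0, 72.0, 101.0]), (0.55, [174.0, 360.0, 56.0, 38.0])]
   [ 685.3 -224.8] rel [141.8  20.1] [529. 158.] (np.int32(61), np.int32(79)) 3904
   [ 548.2 -246.5] rel [ 4.7 -1.6] [290. 238.] (np.int32(76), np.int32(75)) 4469
top [(0.79, [437.0, 243.0, 18.0, 24.0]), (0.68, [187.0, 233.0, 21.0, 16.0]), (0.59, [421.0, 262.0, 4.0, 9.0])]
   [ 715.3 -231.7] rel [171.8  13.2] [373. 164.] (np.int32(17), np.int32(17)) 206
   [489.5 331. ] rel [-54.  575.9] [182. 230.] (np.int32(15), np.int32(15)) 174
   [ 486.9 -433.2] rel [ -56.6 -188.3] [442. 241.] (np.int32(14), np.int32(15)) 168
side [(0.75, [287.0, 284.0, 14.0, 26.0]), (0.67, [253.0, 318.0, 12.0, 31.0]), (0.66, [273.0, 335.0, 19.0, 29.0]), (0.63, [316.0, 202.0, 20.0, 19.0]), (0.62, [258.0, 192.0, 36.0, 41.0]), (0.48, [256.0, 174.0, 14.0, 12.0]), (0.36, [323.0, 254.0, 6.0, 34.0])]
```

Jar A sits in its cell at (489.5,331). Pick B.

Call:
apply_moves:
  deltas: [0.07,0.0045,-0.002,-0.045,0,0.07,0,0,-0.021,0,0.07,0,0,0,0,0.035,0,0,0,0,0.035,0,0,0,0]

```text
clock: 25.12
ee_pos: [550.9, -248.7, 51.0]
tool_rot: [0.769, 0.639, 0.001, 0.001]
ft_force: [0.1, -0.0, 0.3]
gripper_width: 52.2
finger_force: 0.0
```

Call:
apply_moves:
  deltas: [0.035,0,0,0,0,0.035,0,0,0,0,0.035,0,0,0,0]

```text
clock: 25.5
ee_pos: [549.8, -248.5, 50.6]
tool_rot: [0.769, 0.639, 0.0, 0.0]
ft_force: [-3.7, 1.3, 5.7]
gripper_width: 45.4
finger_force: 20.0
```

Call:
apply_moves:
  deltas: [0.035,0,0,0.02,0,0.035,0,0,0.045,0,0.035,0,0,0.045,0,0.035,0,0.055,0,0,0.035,0,0.055,0,0]

```text
clock: 26.12
ee_pos: [550.6, -137.7, 161.6]
tool_rot: [0.77, 0.638, 0.001, 0.002]
ft_force: [-0.1, 0.6, -3.6]
gripper_width: 45.3
finger_force: 20.0
```

Call:
apply_moves:
  deltas: [0.035,0,0.055,0,0,0.035,0,0.055,0,0,0.035,0,0.055,0,0,0.035,0,0.055,0,0,0.035,0,0.055,0,0]

```text
clock: 26.75
ee_pos: [549.7, 138.8, 160.4]
tool_rot: [0.769, 0.639, 0.001, 0.0]
ft_force: [0.3, 0.1, -2.1]
gripper_width: 45.6
finger_force: 20.0
```

Call:
apply_moves:
  deltas: [0.035,0,0.055,0,0,0.035,0,0.054,0,0,0.035,0,0,-0.02,0,0.035,0,0,0,0]

```text
clock: 27.25
ee_pos: [547.8, 245.3, 137.4]
tool_rot: [0.769, 0.64, -0.002, -0.0]
ft_force: [-0.6, -0.2, -2.6]
gripper_width: 45.4
finger_force: 20.0
```

Call:
apply_moves:
  deltas: [0.035,-0.001,0,-0.035,0,0.035,0,0,-0.025,0,0.035,0,0,-0.01,0,0.035,0,0,-0.005,0,0.035,0,0,0,0]

```text
clock: 27.88
ee_pos: [549.2, 245.6, 64.9]
tool_rot: [0.769, 0.639, 0.0, 0.0]
ft_force: [-0.2, 0.0, -2.7]
gripper_width: 45.1
finger_force: 20.0
```

Call:
apply_moves:
  deltas: [0.035,0,0,-0.002,0,0.035,0,0,0,0,0.035,0,0,0,0]

```text
clock: 28.25
ee_pos: [548.8, 246.0, 62.6]
tool_rot: [0.769, 0.639, 0.0, 0.0]
ft_force: [-0.4, -0.5, -2.6]
gripper_width: 45.5
finger_force: 20.0
```

Call:
apply_moves:
  deltas: [0.035,-0.002,0,-0.003,0,0.035,0,0,-0.002,0,0.035,0,0,-0.001,0,0.035,0,0,0,0]

```text
clock: 28.75
ee_pos: [546.3, 246.0, 56.7]
tool_rot: [0.769, 0.639, -0.0, -0.0]
ft_force: [-3.0, -0.3, 4.2]
gripper_width: 45.4
finger_force: 20.0
```

Seated. Release and go to jar C.

Call:
apply_moves:
  deltas: [0.056,0,0,0,0,0.056,0,0,0,0,0.056,0,0,0.02,0,0.056,0,0,0.04,0,0.056,0,0,0.05,0]

```text
clock: 29.38
ee_pos: [546.2, 245.6, 167.6]
tool_rot: [0.769, 0.639, -0.001, -0.0]
ft_force: [0.3, 0.8, -0.4]
gripper_width: 55.9
finger_force: 0.0
```

Call:
apply_moves:
  deltas: [0.07,-0.01,-0.058,0,0,0.07,-0.01,-0.058,0,0,0.07,-0.01,-0.058,0,0,0.07,-0.01,-0.058,0,0,0.07,-0.012,-0.058,0,0]

```text
clock: 30.0
ee_pos: [494.9, -46.0, 168.1]
tool_rot: [0.769, 0.639, 0.001, 0.001]
ft_force: [1.1, -0.1, -0.8]
gripper_width: 69.8
finger_force: 0.0
```

Call:
apply_moves:
  deltas: [0.07,-0.013,-0.058,0,0,0.07,-0.013,-0.058,0,0,0.07,-0.013,-0.058,0,0,0.07,-0.013,-0.058,0,0,0.07,-0.013,-0.058,0,0]

```text
clock: 30.62
ee_pos: [429.5, -336.6, 168.2]
tool_rot: [0.769, 0.639, 0.0, 0.002]
ft_force: [0.7, 0.7, 0.5]
gripper_width: 70.1
finger_force: 0.0
```

Call:
apply_moves:
  deltas: [0.07,0,-0.02,-0.03,0,0.07,0,0,-0.02,0,0.07,0,0,0,0]

```text
clock: 31.0
ee_pos: [428.6, -353.9, 115.6]
tool_rot: [0.769, 0.639, -0.0, -0.001]
ft_force: [0.5, -0.3, 0.3]
gripper_width: 70.1
finger_force: 0.0
```

```bash
python3 jl.py
```

```text
31.0 [ 428.6 -353.9  115.6] 79.42160953205305
wrist [(0.63, [283.0, 231.0, 78.0, 95.0]), (0.59, [372.0, 311.0, 67.0, 105.0])]
   [ 429.3 -356.9] rel [ 0.7 -3. ] [283. 240.] (np.int32(75), np.int32(75)) 4308
top [(0.65, [215.0, 214.0, 14.0, 20.0]), (0.61, [411.0, 260.0, 12.0, 16.0]), (0.49, [185.0, 231.0, 21.0, 18.0])]
   [ 715.3 -231.7] rel [286.7 122.2] [373. 164.] (np.int32(17), np.int32(17)) 213
   [547.2 246.2] rel [118.6 600.1] [212. 212.] (np.int32(15), np.int32(15)) 173
   [489.5 331. ] rel [ 60.9 684.9] [182. 230.] (np.int32(15), np.int32(15)) 175
   [ 506.1 -427.9] rel [ 77.5 -74. ] [440. 234.] (np.int32(14), np.int32(12)) 70
side [(0.68, [272.0, 334.0, 14.0, 32.0]), (0.62, [274.0, 186.0, 2.0, 13.0]), (0.6, [252.0, 314.0, 10.0, 34.0])]
```

Call:
apply_moves:
  deltas: [0.07,-0.001,-0.003,-0.045,0,0.07,0,0,-0.021,0,0.07,0,0,0,0,0.035,0,0,0,0,0.035,0,0,0,0]

```text
clock: 31.92
ee_pos: [429.8, -358.0, 52.0]
tool_rot: [0.769, 0.639, 0.0, 0.002]
ft_force: [-0.4, -0.0, 0.2]
gripper_width: 52.1
finger_force: 0.0
```

Call:
apply_moves:
  deltas: [0.035,0,0,0,0,0.035,0,0,0,0,0.035,0,0,0,0]

```text
clock: 32.3
ee_pos: [429.4, -357.8, 51.6]
tool_rot: [0.769, 0.639, 0.0, 0.001]
ft_force: [-1.6, 0.2, 6.4]
gripper_width: 44.9
finger_force: 20.0
```

Call:
apply_moves:
  deltas: [0.035,0,0,0.02,0,0.035,0,0,0.045,0,0.035,0,0,0.045,0,0.035,0.003,0.055,0,0,0.035,0.003,0.055,0,0]

```text
clock: 32.92
ee_pos: [434.6, -246.4, 160.7]
tool_rot: [0.77, 0.638, 0.0, 0.0]
ft_force: [-0.1, 0.6, -3.2]
gripper_width: 45.0
finger_force: 20.0
```

Call:
apply_moves:
  deltas: [0.035,0.003,0.055,0,0,0.035,0.003,0.055,0,0,0.035,0.003,0.055,0,0,0.035,0.003,0.055,0,0,0.035,0.003,0.055,0,0]

```text
clock: 33.55
ee_pos: [448.9, 29.6, 159.8]
tool_rot: [0.769, 0.639, -0.0, -0.0]
ft_force: [1.1, 0.7, -2.8]
gripper_width: 45.0
finger_force: 20.0
```

Call:
apply_moves:
  deltas: [0.035,0.004,0.055,0,0,0.035,0.004,0.055,0,0,0.035,0.004,0.053,0,0,0.035,0,0,-0.02,0,0.035,0,0,0,0]

```text
clock: 34.17
ee_pos: [459.3, 190.8, 138.0]
tool_rot: [0.768, 0.64, -0.003, -0.001]
ft_force: [0.2, -0.5, -2.6]
gripper_width: 45.4
finger_force: 20.0
```

Call:
apply_moves:
  deltas: [0.035,0.004,-0.001,-0.02,0,0.035,0,0,0,0,0.035,0,0,0,0]

```text
clock: 34.55
ee_pos: [465.7, 189.4, 120.8]
tool_rot: [0.769, 0.639, 0.0, -0.0]
ft_force: [0.3, 0.3, -2.1]
gripper_width: 45.5
finger_force: 20.0
```

Call:
apply_moves:
  deltas: [0.035,-0.002,0.001,-0.02,0,0.035,0,0,-0.02,0,0.035,0,0,-0.01,0,0.035,0,0,-0.005,0,0.035,0,0,0,0]

```text
clock: 35.17
ee_pos: [463.9, 190.9, 65.5]
tool_rot: [0.769, 0.639, 0.0, 0.0]
ft_force: [0.4, -0.2, -2.0]
gripper_width: 45.1
finger_force: 20.0
```

Call:
apply_moves:
  deltas: [0.035,0,0,-0.003,0,0.035,0,0,-0.001,0,0.035,0,0,0,0]

```text
clock: 35.55
ee_pos: [463.6, 190.9, 61.3]
tool_rot: [0.769, 0.639, 0.0, 0.0]
ft_force: [-0.6, -0.2, -2.3]
gripper_width: 45.3
finger_force: 20.0
```

Call:
apply_moves:
  deltas: [0.035,0,0,-0.002,0,0.035,0,0,-0.0015,0,0.035,0,0,0,0]

```text
clock: 35.92
ee_pos: [463.7, 191.1, 57.9]
tool_rot: [0.769, 0.639, 0.0, -0.0]
ft_force: [-0.5, 1.4, -0.6]
gripper_width: 45.4
finger_force: 20.0
```

Call:
apply_moves:
  deltas: [0.035,0,0,-0.0007,0,0.035,0,0,0,0,0.056,0,0,0,0,0.056,0,0,0,0,0.056,0,0,0.02,0]

```text
clock: 36.55
ee_pos: [462.0, 190.0, 75.4]
tool_rot: [0.769, 0.639, -0.002, -0.001]
ft_force: [0.0, 0.7, -0.3]
gripper_width: 56.0
finger_force: 0.0
```

Call:
apply_moves:
  deltas: [0.056,0,0,0.045,0,0.056,0,0,0.045,0,0.07,0.002,-0.058,0,0,0.07,0.002,-0.058,0,0,0.07,0.002,-0.058,0,0]

```text
clock: 37.17
ee_pos: [469.6, 15.2, 167.2]
tool_rot: [0.769, 0.64, 0.0, 0.001]
ft_force: [0.0, 0.1, 1.1]
gripper_width: 69.9
finger_force: 0.0
```

Call:
apply_moves:
  deltas: [0.07,0.002,-0.058,0,0,0.07,0.002,-0.058,0,0,0.07,0.002,-0.058,0,0,0.07,0.002,-0.058,0,0,0.07,0.002,-0.058,0,0]

```text
clock: 37.8
ee_pos: [479.3, -275.4, 166.8]
tool_rot: [0.769, 0.639, -0.0, 0.0]
ft_force: [0.8, 0.7, 1.1]
gripper_width: 69.7
finger_force: 0.0
```

Call:
apply_moves:
  deltas: [0.07,0.002,-0.058,0,0,0.07,0.002,-0.058,0,0,0.07,0.002,-0.04,-0.02,0,0.07,0,0,-0.03,0,0.07,0,0,0,0]

```text
clock: 38.42
ee_pos: [483.2, -428.0, 113.3]
tool_rot: [0.769, 0.639, -0.001, -0.003]
ft_force: [-1.4, -0.1, -0.3]
gripper_width: 69.9
finger_force: 0.0
```

```bash
python3 jl.py
```

```text
38.425 [ 483.2 -428.   113.3] 79.41368343854873
wrist [(0.66, [288.0, 230.0, 75.0, 96.0])]
   [ 486.3 -430.1] rel [ 3.1 -2.1] [287. 240.] (np.int32(75), np.int32(76)) 4407
top [(0.79, [214.0, 215.0, 18.0, 22.0]), (0.74, [341.0, 178.0, 9.0, 13.0]), (0.65, [187.0, 231.0, 22.0, 18.0]), (0.6, [297.0, 156.0, 25.0, 18.0]), (0.48, [230.0, 240.0, 15.0, 15.0]), (0.46, [433.0, 243.0, 16.0, 18.0])]
   [ 715.3 -231.7] rel [232.1 196.3] [373. 164.] (np.int32(17), np.int32(17)) 201
   [547.2 246.2] rel [ 64.  674.2] [212. 212.] (np.int32(15), np.int32(15)) 168
   [ 585.8 -532.9] rel [ 102.6 -104.9] [474. 210.] (np.int32(14), np.int32(12)) 67
   [489.5 331. ] rel [  6.3 759. ] [182. 230.] (np.int32(15), np.int32(15)) 178
   [465.4 190.7] rel [-17.8 618.7] [229. 240.] (np.int32(15), np.int32(15)) 173
   [ 491.4 -633.3] rel [   8.2 -205.3] [508. 242.] (np.int32(14), np.int32(11)) 64
side [(0.7, [252.0, 196.0, 11.0, 19.0]), (0.63, [271.0, 334.0, 16.0, 31.0]), (0.49, [252.0, 175.0, 8.0, 3.0])]
```

Three jars are well seated. Pick D and put it in cell 5, fingers turned 45° to clear its neighbours.

Call:
apply_moves:
  deltas: [0.07,0.002,-0.002,-0.045,0,0.07,0,0,-0.021,0,0.07,0,0,0,0,0.035,0,0,0,0,0.035,0,0,0,0]

```text
clock: 39.35
ee_pos: [488.6, -432.0, 52.8]
tool_rot: [0.769, 0.639, 0.0, 0.001]
ft_force: [-0.3, 0.3, -0.9]
gripper_width: 52.0
finger_force: 0.0
```

Call:
apply_moves:
  deltas: [0.035,0,0,0,0,0.035,0,0,0,0,0.035,0,0,0,0]

```text
clock: 39.72
ee_pos: [487.7, -431.8, 52.5]
tool_rot: [0.769, 0.639, -0.0, 0.001]
ft_force: [-3.8, 0.8, 6.0]
gripper_width: 45.1
finger_force: 20.0
```

Call:
apply_moves:
  deltas: [0.035,0,0,0.02,0,0.035,0,0,0.045,0,0.035,0,0,0.045,0,0.035,0.006,0.057,0,0,0.035,0.006,0.057,0,0]

```text
clock: 40.35
ee_pos: [500.3, -316.7, 163.0]
tool_rot: [0.77, 0.638, 0.001, 0.001]
ft_force: [0.6, 0.8, -2.7]
gripper_width: 45.3
finger_force: 20.0
```

Call:
apply_moves:
  deltas: [0.035,0.006,0.057,0,0,0.035,0.006,0.057,0,0,0.035,0.006,0.057,0,0,0.035,0.006,0.057,0,0,0.035,0.006,0.057,0,0]

```text
clock: 40.98
ee_pos: [529.7, -30.1, 162.0]
tool_rot: [0.769, 0.639, 0.001, 0.0]
ft_force: [0.4, 0.6, -2.6]
gripper_width: 45.1
finger_force: 20.0
```

Call:
apply_moves:
  deltas: [0.035,0.006,0.057,0,-9,0.035,0.006,0.057,0,-9,0.035,0.005,0.057,0,-9,0.035,0.005,0.057,0,-9,0.035,0.005,0.057,0,-9]

```text
clock: 41.6
ee_pos: [556.6, 255.0, 162.0]
tool_rot: [0.956, 0.294, 0.001, -0.0]
ft_force: [1.4, -0.1, -2.5]
gripper_width: 45.1
finger_force: 20.0
```

Call:
apply_moves:
  deltas: [0.035,0.005,0.055,0,0,0.035,0,0,0,0,0.035,0,0,0,0]

```text
clock: 41.98
ee_pos: [561.2, 307.9, 161.1]
tool_rot: [0.955, 0.297, -0.0, 0.0]
ft_force: [-0.6, 0.5, -2.5]
gripper_width: 44.8
finger_force: 20.0
```

Call:
apply_moves:
  deltas: [0.035,-0.003,0.008,-0.025,0,0.035,0,0,-0.03,0,0.035,0,0,0,0,0.035,0,0,0,0]

```text
clock: 42.48
ee_pos: [559.2, 315.1, 107.0]
tool_rot: [0.955, 0.296, 0.0, -0.0]
ft_force: [1.1, 0.4, -2.4]
gripper_width: 45.4
finger_force: 20.0
```

Call:
apply_moves:
  deltas: [0.035,-0.001,0,-0.02,0,0.035,0,0,-0.015,0,0.035,0,0,-0.006,0,0.035,0,0,0,0,0.035,0,0,0,0]

```text
clock: 43.1
ee_pos: [557.6, 316.0, 65.1]
tool_rot: [0.955, 0.296, -0.0, -0.0]
ft_force: [1.3, 0.2, -3.8]
gripper_width: 45.2
finger_force: 20.0
```

Call:
apply_moves:
  deltas: [0.035,0,0,-0.003,0,0.035,0,0,-0.002,0,0.035,0,0,0,0]

```text
clock: 43.48
ee_pos: [557.6, 315.9, 60.0]
tool_rot: [0.955, 0.296, 0.0, -0.0]
ft_force: [0.3, 0.2, -3.2]
gripper_width: 45.3
finger_force: 20.0
```

Call:
apply_moves:
  deltas: [0.035,0,0,-0.001,0,0.035,0,0,-0.001,0,0.035,0,0,0,0]

```text
clock: 43.85
ee_pos: [558.2, 316.3, 59.7]
tool_rot: [0.955, 0.296, 0.001, -0.0]
ft_force: [-2.1, -1.4, 5.3]
gripper_width: 45.0
finger_force: 20.0
```

Call:
apply_moves:
  deltas: [0.056,0,0,0,0,0.056,0,0,0,0,0.056,0,0,0.02,0,0.056,0,0,0.045,0,0.056,0,0,0.05,0]

```text
clock: 44.48
ee_pos: [557.2, 315.7, 174.6]
tool_rot: [0.955, 0.296, -0.0, 0.0]
ft_force: [0.4, 0.4, -0.5]
gripper_width: 56.1
finger_force: 0.0
```

Call:
apply_moves:
  deltas: [0.05,-0.0145,-0.055,0.02,9,0.05,-0.0145,-0.055,0.02,9,0.05,-0.0145,-0.055,0.02,9,0.05,-0.0145,-0.055,0.01,9,0.05,-0.0145,-0.055,0,9]

```text
clock: 45.1
ee_pos: [485.5, 39.4, 246.0]
tool_rot: [0.767, 0.641, 0.002, 0.002]
ft_force: [0.9, -0.8, 0.4]
gripper_width: 49.9
finger_force: 0.0
```

Call:
apply_moves:
  deltas: [0.05,-0.0145,-0.055,0,9,0.05,-0.0145,-0.055,0,0,0.05,0,0,0,0,0.05,0,0,0,0]

```text
clock: 45.6
ee_pos: [456.4, -69.0, 244.0]
tool_rot: [0.717, 0.697, 0.001, 0.0]
ft_force: [0.5, -0.6, 0.2]
gripper_width: 50.2
finger_force: 0.0
```

```bash
python3 jl.py; python3 w.py;python3 -c "
from h import *
b=grab_frame('side');t=grab_frame('top')
b=cv2.resize(b[140:360,190:370],(370,452),interpolation=2);t=cv2.resize(t[110:310,160:350],(430,452),interpolation=2)
cv2.imwrite('pics/s7.png',np.hstack([b,t])[:,:,::-1])"
```

```text
45.6 [456.4 -69.  244. ] 88.4043747325231
wrist [(0.67, [282.0, 154.0, 42.0, 175.0])]
top [(0.71, [191.0, 211.0, 11.0, 18.0]), (0.66, [230.0, 243.0, 17.0, 15.0]), (0.65, [186.0, 233.0, 21.0, 14.0]), (0.62, [215.0, 216.0, 14.0, 20.0])]
   [1211.6 -277.7] rel [ 755.2 -208.7] [386.  20.] (np.int32(15), np.int32(17)) 61
   [ 715.3 -231.7] rel [ 258.9 -162.7] [373. 164.] (np.int32(17), np.int32(17)) 209
   [553.5 315.3] rel [ 97.1 384.3] [189. 209.] (np.int32(15), np.int32(15)) 175
   [547.2 246.2] rel [ 90.8 315.2] [212. 212.] (np.int32(15), np.int32(15)) 173
   [522.4 -42.1] rel [66.  26.9] [309. 224.] (np.int32(13), np.int32(11)) 83
   [489.5 331. ] rel [ 33.1 400. ] [182. 230.] (np.int32(15), np.int32(15)) 178
   [465.4 190.7] rel [  9.  259.7] [229. 240.] (np.int32(15), np.int32(15)) 173
side [(0.69, [255.0, 196.0, 13.0, 18.0]), (0.42, [256.0, 177.0, 9.0, 3.0])]
45.9 [456.4 -68.  243. ] 88.60003825201434 50.03409699962975
[(0.64, array([284., 157.,  48., 172.]))]
[457.5 -42.4] 88.20640286503954 0.04790621178256649
[457.3 -42.3] 88.35730155427949 0.04889563311414602
```

View pics/s7.png

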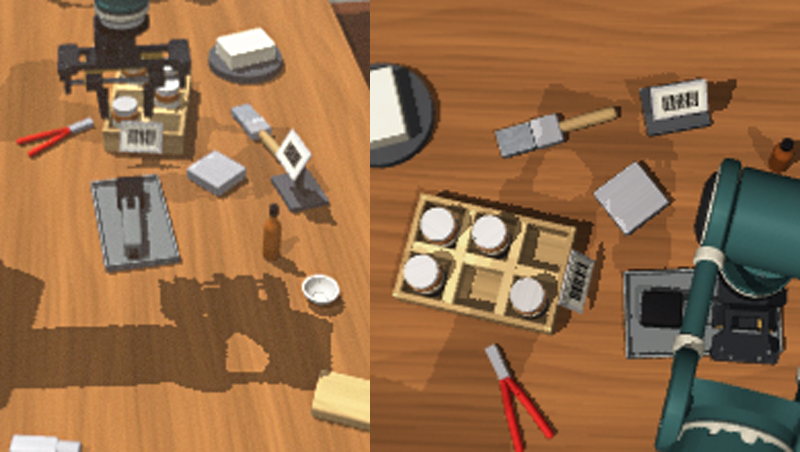

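The picture shows all four jars in the crate (lids at about (438,224), (490,234), (424,272) and (530,297)) and the reader right way up in the tray. The cell 5 jar's lid reads 6 mm off centre, so I'll check that it's upright before going on.

```bash
cat > up.py <<'E'
from look import *
from scipy.ndimage import gaussian_filter
cells={"0":(463.9,190.),"1":(476.8,259.8),"2":(489.7,329.6),"3":(533.7,177.),"4":(546.6,246.8),"5":(559.5,316.6)}
def run(cam):
    c=calibration(cam);im=grab_frame(cam);hsv=cv2.cvtColor(im,cv2.COLOR_RGB2HSV)
    m=((hsv[...,1]<45)&(hsv[...,2]>105)).astype(np.uint8);n,l,st,ce=cv2.connectedComponentsWithStats(m)
    for i in range(1,n):
        if st[i,4]<80:continue
        X=ray(ce[i],c,81)[0]
        k=min(cells,key=lambda k:np.hypot(*(X[:2]-cells[k])));d=X[:2]-cells[k]
        if np.hypot(*d)<25:print(cam,k,np.round(d,1),st[i,2:5],"ellipse",cv2.fitEllipse(cv2.findContours((l==i).astype(np.uint8),0,1)[0][0]))
run("top");run("side")
E
python3 up.py
```

```text
top 5 [-6.4 -3.3] [ 16  15 176] ellipse ((189.28330993652344, 208.75845336914062), (13.934565544128418, 14.37060260772705), 102.5475845336914)
top 4 [-1.4 -1.4] [ 15  15 174] ellipse ((211.9771270751953, 212.23268127441406), (13.879241943359375, 14.218598365783691), 84.03622436523438)
top 2 [-0.6 -0.4] [ 15  15 178] ellipse ((182.21896362304688, 229.81622314453125), (14.147262573242188, 14.316352844238281), 112.53717041015625)
top 0 [0.3 0.3] [ 15  15 173] ellipse ((228.91976928710938, 240.09994506835938), (13.861284255981445, 14.142169952392578), 138.9350128173828)
side 0 [-0.9 -4.9] [12 10 91] ellipse ((250.31797790527344, 190.97702026367188), (8.912559509277344, 11.149630546569824), 87.63772583007812)
```

Call:
apply_moves:
  deltas: [0.05,0.0167,0.056,0,0,0.05,0.0167,0.056,0,0,0.05,0.0167,0.056,0,0,0.05,0.0167,0.056,0,0,0.05,0.0167,0.056,0,0]

```text
clock: 46.82
ee_pos: [540.0, 212.8, 243.0]
tool_rot: [0.716, 0.698, 0.0, 0.0]
ft_force: [0.4, -0.2, 0.0]
gripper_width: 50.1
finger_force: 0.0
```

Call:
apply_moves:
  deltas: [0.05,0.0167,0.05,0,0,0.05,0,0,0,0,0.05,0,0,0,0]

```text
clock: 47.2
ee_pos: [555.9, 260.5, 242.5]
tool_rot: [0.716, 0.698, -0.001, -0.0]
ft_force: [-0.6, -0.6, -0.2]
gripper_width: 49.9
finger_force: 0.0
```

```bash
cat >> up.py <<'E'
run("wrist")
E
python3 up.py
python3 - <<'E'
from h import *
c=calibration("wrist");im=grab_frame("wrist").copy()
for z,r,xy in((6,23,(559.5-5.5,316.6-3)),(81,23,(559.5-5.5,316.6-3)),(81,23,(546.6,246.8))):
    t=np.linspace(0,6.28,60);cv2.polylines(im,[proj(np.c_[xy[0]+r*np.cos(t),xy[1]+r*np.sin(t),t*0+z],c).astype(int)],True,(0,255,255) if z>50 else (255,0,0),1)
cv2.imwrite("pics/c9.png",im[:,:,::-1])
E
```

```text
top 2 [  4.2 -20.7] [ 45  19 165] ellipse ((192.0787353515625, 231.29278564453125), (12.383553504943848, 41.107666015625), 71.3158187866211)
top 0 [-0.2 -6.5] [ 11  15 107] ellipse ((231.17259216308594, 240.33326721191406), (9.452881813049316, 13.030244827270508), 177.7340850830078)
side 4 [-2.5 -8.9] [12 10 87] ellipse ((270.9293212890625, 181.5736083984375), (8.626124382019043, 11.11314582824707), 79.75340270996094)
side 0 [-0.9 -5.2] [12 10 93] ellipse ((250.3002166748047, 191.0428009033203), (9.126592636108398, 11.220220565795898), 79.57662200927734)
wrist 2 [-0.9  0.6] [  51   53 2078] ellipse ((201.7559356689453, 114.07890319824219), (49.13103103637695, 52.04865646362305), 147.40293884277344)
wrist 5 [-7.5 -2.8] [  50   51 1958] ellipse ((274.4674987792969, 131.06423950195312), (48.387237548828125, 49.79109573364258), 170.98985290527344)
wrist 4 [-2.4 -0.7] [  48   49 1761] ellipse ((268.6239318847656, 205.08444213867188), (46.30632019042969, 46.66499710083008), 31.37004852294922)
wrist 0 [-6.2 10.8] [ 39  36 717] ellipse ((182.36434936523438, 252.32765197753906), (21.441267013549805, 46.45969009399414), 46.941123962402344)
```

View pics/c9.png

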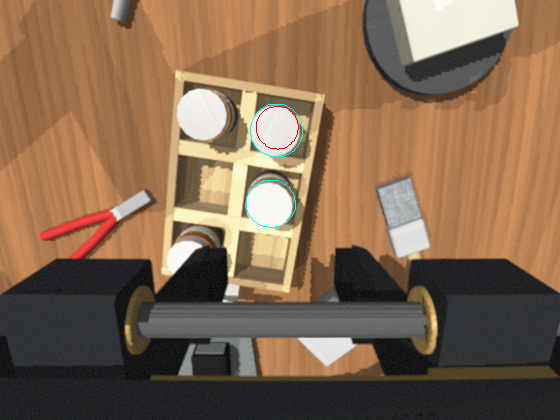

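Run:
```python
from h import *
c=calibration("wrist");im=grab_frame("wrist");hsv=cv2.cvtColor(im,cv2.COLOR_RGB2HSV)
def ch(p):
    h,s,v=map(int,p)
    if s<45 and v>105:return "W"
    if s>170 and v>90:return "o"   # saturated orange glass
    if v<70:return "#"
    return "." if s>60 else "g"
for r in range(96,168,2):print(r,"".join(ch(hsv[r,q]) for q in range(236,326)))
print([hsv[152,q].tolist() for q in(280,290,298,303)],[hsv[178,q].tolist() for q in(260,268,276)])
print("nadir",proj([c["T"][:3,3]-[0,0,300]],c), "upright: base/lid centres",proj([[559.5-5.5,316.6-3,6],[559.5-5.5,316.6-3,81]],c))
```

```text
96 ..........................................................................................
98 ..........................................................................................
100 ..........................................................................................
102 ..........................................................................................
104 ..........................................................................................
106 ...............................gggggggWWWWWg..............................................
108 ...........................gWWWWWWWWWWWWWWWWWWWWWg........................................
110 #.......................gWWWWWWWWWWWWWWWWWWWWWWWWWWWg.....................................
112 #....................gWWWWWWWWWWWWWWWWWWWWWWWWWWWWWWWWg...................................
114 ##..................WWWWWWWWWWWWWWWWWWWWWWWWWWWWWWWWWWWWWg................................
116 ##.................WWWWWWWWWWWWWWWWWWWWWWWWWWWWWWWWWWWWWWWg...............................
118 ##...............WWWWWWWWWWWWWWWWWWWWWWWWWWWWWWWWWWWW
[... 1846 characters left out ...]
 ..................ggggWggggggWWgg.........................................................
160 .......g.....gg..ggggggWgWgWggggWggg......................................................
162 ....g............gggWgggggWWggggggWWWg....................................................
164 ggWWggg...........ggggggWWggggWggggggggWg.........................g.......................
166 gggWgggggg..................gggggggggggg......................gggWg.......................
[[21, 8, 230], [18, 96, 106], [17, 101, 119], [18, 101, 86]] [[20, 44, 193], [14, 140, 137], [16, 84, 146]]
nadir [[280.41171175 115.49981709]] upright: base/lid centres [[277.22548679 128.06055302]
 [276.45726919 131.09013764]]
```

Those edge pixels are shadowed crate wood, not glass, and the round lid matches an upright jar standing against its cell walls. Back to the reader.

Call:
apply_moves:
  deltas: [0.05,-0.0165,-0.056,0,0,0.05,-0.0165,-0.056,0,0,0.05,-0.0165,-0.056,0,0,0.05,-0.0165,-0.056,0,0,0.05,-0.0165,-0.056,0,0]

```text
clock: 48.08
ee_pos: [472.7, -21.3, 243.4]
tool_rot: [0.717, 0.697, 0.0, 0.001]
ft_force: [0.8, -0.5, -0.3]
gripper_width: 49.6
finger_force: 0.0
```

Call:
apply_moves:
  deltas: [0.042,-0.0165,-0.054,0,0,0.042,0,0,-0.04,0,0.042,0,0,0,0,0.042,0,0,0,0]

```text
clock: 48.58
ee_pos: [457.5, -73.1, 203.9]
tool_rot: [0.716, 0.698, 0.0, 0.0]
ft_force: [-0.6, 0.1, 0.9]
gripper_width: 42.2
finger_force: 0.0
```

```bash
python3 w.py
```

```text
48.575 [457.5 -73.1 203.9] 88.47184374678477 42.24658705216254
[(0.8, array([280., 155.,  52., 194.]))]
[457.2 -42.5] 88.42995174038248 0.05219900030192226
[457.5 -42.6] 88.16371645773036 0.05006219950912816
```

Call:
apply_moves:
  deltas: [0.042,-0.001,-0.02,-0.05,0,0.042,0,0,-0.055,0,0.042,0,0,-0.05,0,0.042,0,0,0,0,0.042,0,0,0,0]
  grip_force: 4

```text
clock: 49.3
ee_pos: [458.3, -93.1, 50.1]
tool_rot: [0.716, 0.698, 0.001, 0.001]
ft_force: [0.3, -0.0, 0.4]
gripper_width: 42.2
finger_force: 0.0
```

Call:
apply_moves:
  deltas: [0.042,-0.002,0,-0.02,0,0.042,0,0,-0.019,0,0.042,0,0,-0.002,0,0.042,0,0,0,0,0.02,0,0,0,0]

```text
clock: 49.92
ee_pos: [455.8, -93.5, 8.6]
tool_rot: [0.716, 0.698, 0.001, 0.001]
ft_force: [-0.3, -0.2, 0.6]
gripper_width: 34.1
finger_force: 0.0
```

Call:
apply_moves:
  deltas: [0.02,0,0,0,0,0.02,0,0,0,0,0.02,0,0,0,0,0.02,0,0,0,0,0.02,0,0,0,0]

```text
clock: 50.55
ee_pos: [455.6, -93.4, 8.3]
tool_rot: [0.717, 0.698, 0.001, 0.001]
ft_force: [-0.2, 0.7, 6.7]
gripper_width: 30.1
finger_force: 4.0
```

Gripped. Pitch the nose down along the same arc as before.

Call:
apply_moves:
  deltas: [0.02,0,0.003,0.012,0,0.02,0,0.004,0.011,0,0.02,0,0.005,0.011,0,0.02,0,0.005,0.011,0,0.02,0,0.007,0.01,0]

```text
clock: 51.18
ee_pos: [454.4, -68.8, 62.9]
tool_rot: [0.716, 0.698, 0.0, 0.0]
ft_force: [-0.3, -0.9, -1.5]
gripper_width: 30.2
finger_force: 4.0
```

Call:
apply_moves:
  deltas: [0.02,0,0.007,0.01,0,0.02,0,0,0,0,0.02,0,0,0,0]

```text
clock: 51.55
ee_pos: [454.7, -62.2, 72.2]
tool_rot: [0.716, 0.698, 0.0, 0.0]
ft_force: [-0.2, -0.6, 0.6]
gripper_width: 29.8
finger_force: 4.0
```

Call:
apply_moves:
  deltas: [0.02,0,0,0,0,0.02,0,0,0,0,0.02,0,0,0.04,0,0.02,0,0,0.05,0,0.02,0,0,0.05,0]
  grip_force: 40

```text
clock: 52.18
ee_pos: [452.9, -62.0, 212.1]
tool_rot: [0.716, 0.698, -0.001, -0.001]
ft_force: [0.8, -0.2, -2.0]
gripper_width: 29.7
finger_force: 40.0
```

```bash
python3 aim.py label "[489.5,127.5,52]" 79.5
```

```text
[-57.4  30.9  27.6   0. ] 0.025
[-58.1  27.9  29.    0.1] 0.023
[-58.   29.   28.4   0.1] 0.023
ee [452.9 -62.  212.1] yaw 88.47200140870369 window rel TCP [  3.  119.5 -60.7] axis [ 0.022  0.875 -0.484] 0.79
window [455.9  57.5 151.4] dist 126.1 miss perp [ 31.1 -26.3 -46.1] angle to normal 8.0
shift needed [ 31.4 -17.5 -51. ]
```

Call:
apply_moves:
  deltas: [0.02,0,-0.005,-0.015,-5,0.02,0,-0.005,-0.018,-4,0.02,0,-0.004,-0.018,0,0.02,0,0,0,0,0.02,0,0,0,0]

```text
clock: 52.9
ee_pos: [454.2, -76.1, 160.8]
tool_rot: [0.769, 0.639, -0.0, -0.0]
ft_force: [0.6, -0.5, -0.5]
gripper_width: 29.3
finger_force: 40.0
```

```bash
python3 aim.py label "[489.5,127.5,52]" 79.5
python3 - <<'E'
from h import *
c=calibration("wrist");im=grab_frame("wrist")
r=regions_of("wrist","crate_label");print([(q["confidence"],np.round(q["box"])) for q in r][:3],proj([[489.5,127.5,52]],c))
t=calibration("top");grab_frame("top");print([(q["confidence"],np.round(q["box"],1)) for q in spot_in("top","crate_label")][:2],proj([[489.5,127.5,52]],t))
t=calibration("side");grab_frame("side");print([(q["confidence"],np.round(q["box"],1)) for q in spot_in("side","crate_label")][:2],proj([[489.5,127.5,52]],t))
E
```

```text
[-57.8  28.6  28.1  -0.1] 0.019
[-57.4  29.   28.4  -0.1] 0.022
[-58.3  26.6  29.8  -0.1] 0.021
ee [454.2 -76.1 160.8] yaw 79.50087937078342 window rel TCP [ 22.1 118.  -59.4] axis [ 0.162  0.867 -0.471] 0.66
window [476.3  41.9 101.4] dist 99.7 miss perp [-2.9 -0.8 -2.5] angle to normal 1.9
shift needed [-3.  -1.1 -2.3]
[] [[ 275.41013827 -110.28500182]]
[(0.84, array([252.2, 234.5,  10. ,  25. ]))] [[251.3737614  234.03813739]]
[(0.65, array([267.6, 194.9,  32.3,  42. ])), (0.63, array([259.2, 207.6,  19.3,  13.8]))] [[258.87941396 206.18585298]]
```

The label estimate agrees in both fixed cameras. Small correction, then hold.

Call:
apply_moves:
  deltas: [0.02,-0.0025,-0.001,-0.002,0,0.02,0,0,0,0,0.02,0,0,0,0,0.02,0,0,0,0,0.02,0,0,0,0]

```text
clock: 53.92
ee_pos: [451.8, -77.1, 159.0]
tool_rot: [0.769, 0.639, 0.0, 0.0]
ft_force: [-0.3, -0.7, -2.3]
gripper_width: 29.9
finger_force: 40.0
```

Call:
apply_moves:
  deltas: [0.02,0,0,0,0,0.02,0,0,0,0,0.02,0,0,0,0,0.02,0,0,0,0,0.02,0,0,0,0]

```text
clock: 54.55
ee_pos: [451.8, -77.1, 159.0]
tool_rot: [0.769, 0.639, -0.0, -0.0]
ft_force: [0.5, 0.7, -2.0]
gripper_width: 29.5
finger_force: 40.0
```

Call:
apply_moves:
  deltas: [0.02,0,0,0,0,0.02,0,0,0,0,0.02,0,0,0,0,0.02,0,0,0,0,0.02,0,0,0,0]

```text
clock: 55.18
ee_pos: [451.8, -77.1, 159.0]
tool_rot: [0.769, 0.639, -0.0, -0.0]
ft_force: [-0.2, 0.6, -1.9]
gripper_width: 29.6
finger_force: 40.0
```

Call:
apply_moves:
  deltas: [0.02,0,0,0,0,0.02,0,0,0,0,0.02,0,0,0,0,0.02,0,0,0,0,0.02,0,0,0,0]

```text
clock: 55.8
ee_pos: [451.8, -77.1, 159.0]
tool_rot: [0.769, 0.639, -0.0, 0.0]
ft_force: [-1.0, -0.6, -2.4]
gripper_width: 29.4
finger_force: 40.0
```

Call:
apply_moves:
  deltas: [0.02,0,0,0,0,0.02,0,0,0,0,0.02,0,0,0,0,0.02,0,0,0,0,0.02,0,0,0,0]

```text
clock: 56.42
ee_pos: [451.8, -77.1, 159.0]
tool_rot: [0.769, 0.639, -0.0, -0.0]
ft_force: [0.4, -0.0, -2.2]
gripper_width: 29.6
finger_force: 40.0
```

```bash
python3 aim.py label "[489.5,127.5,52]" 79.5
```

```text
[-58.5  26.   29.6  -0.1] 0.02
[-58.2  27.5  28.9  -0. ] 0.019
[-58.4  26.5  29.6  -0.1] 0.02
ee [451.8 -77.1 159. ] yaw 79.47254045737972 window rel TCP [ 22.  117.8 -60.3] axis [ 0.161  0.861 -0.483] 0.62
window [473.8  40.7  98.7] dist 99.8 miss perp [-0.3  0.9  1.5] angle to normal 1.2
shift needed [-0.3  0.7  1.6]
```

Call:
apply_moves:
  deltas: [0.02,0,0.007,0.015,5,0.02,0,0.007,0.018,4,0.02,0.001,0,0.01,0,0.02,0,0,0,0,0.02,0,0,0,0]

```text
clock: 57.15
ee_pos: [452.4, -63.3, 201.4]
tool_rot: [0.717, 0.697, -0.0, -0.0]
ft_force: [0.3, 0.0, -1.9]
gripper_width: 29.8
finger_force: 40.0
```

Call:
apply_moves:
  deltas: [0.02,0.002,0.001,-0.045,0,0.02,0,0,-0.045,0,0.02,0,0,-0.032,0,0.02,0,0,0,0,0.02,0,0,0,0]

```text
clock: 57.78
ee_pos: [455.4, -62.4, 80.7]
tool_rot: [0.717, 0.697, 0.0, 0.0]
ft_force: [-0.1, -0.2, -1.0]
gripper_width: 29.5
finger_force: 40.0
```

Call:
apply_moves:
  deltas: [0.02,0,0,-0.003,0,0.02,0,0,0,0,0.02,0,0,0,0]

```text
clock: 58.15
ee_pos: [455.3, -62.2, 77.7]
tool_rot: [0.716, 0.698, 0.0, 0.001]
ft_force: [0.1, 0.2, -1.2]
gripper_width: 29.6
finger_force: 40.0
```

Call:
apply_moves:
  deltas: [0.02,0,0,-0.004,0,0.02,0,0,0,0,0.02,0,0,0,0,0.02,0,-0.007,-0.01,0,0.02,0,-0.007,-0.01,0]
  grip_force: 4

```text
clock: 58.78
ee_pos: [454.4, -76.3, 52.1]
tool_rot: [0.716, 0.698, -0.0, -0.0]
ft_force: [0.5, 0.1, -1.6]
gripper_width: 29.9
finger_force: 4.0
```

Call:
apply_moves:
  deltas: [0.02,0,-0.005,-0.011,0,0.02,0,-0.005,-0.011,0,0.02,0,-0.004,-0.011,0,0.02,0,-0.003,-0.01,0,0.02,0,0,0,0]

```text
clock: 59.4
ee_pos: [454.4, -93.3, 9.2]
tool_rot: [0.717, 0.698, -0.0, -0.0]
ft_force: [-0.5, -0.0, -1.5]
gripper_width: 30.2
finger_force: 4.0
```

Call:
apply_moves:
  deltas: [0.042,0,0,0,0,0.042,0,0,0,0,0.042,0,0,0.03,0,0.042,0,0,0.06,0,0.042,0,0,0.06,0]

```text
clock: 60.02
ee_pos: [454.3, -92.9, 161.7]
tool_rot: [0.716, 0.698, -0.0, -0.0]
ft_force: [0.5, -1.2, -0.2]
gripper_width: 42.0
finger_force: 0.0
```

Call:
apply_moves:
  deltas: [0.042,0,-0.03,0.05,0,0.042,0,-0.06,0,0,0.042,0,-0.06,0,0,0.042,0,-0.06,0,0,0.042,0,0,0,0]

```text
clock: 60.65
ee_pos: [454.6, -306.8, 210.6]
tool_rot: [0.718, 0.696, -0.0, 0.001]
ft_force: [-0.3, -0.1, -1.4]
gripper_width: 41.9
finger_force: 0.0
```

```bash
python3 up.py 2>&1 | grep -v wrist
python3 - <<'E'
from h import *
M=np.load("M.npz")
for cam in("top","side"):
    grab_frame(cam);r=regions_of(cam,"reader")[0];p,f=fit("reader",[456,-42,1.54],{cam:r["mask"]});print(cam,r["confidence"],np.round(p[:2],1),np.degrees(p[2]),f)
    for n in("pliers","brush","dropper","bench_block","flux_dish","mandrel"):
        q=spot_in(cam,n);print("  ",n,[(round(x["confidence"],2),np.round(x["box"]).tolist()) for x in q[:1]])
# change check against first pictures
for cam in("top","side"):
    a=cv2.imread(f"pics/{cam}0.png");b=grab_frame(cam)[:,:,::-1];print(cam,observe()["clock"])
E
```

```text
top 5 [-6.4 -3.3] [ 16  15 176] ellipse ((189.28330993652344, 208.75845336914062), (13.934565544128418, 14.37060260772705), 102.5475845336914)
top 4 [-1.4 -1.3] [ 15  15 173] ellipse ((211.94119262695312, 212.24766540527344), (13.890734672546387, 14.12326431274414), 96.96282196044922)
top 2 [-0.4 -0.3] [ 15  15 176] ellipse ((182.1845245361328, 229.73797607421875), (13.98128890991211, 14.313262939453125), 80.31016540527344)
top 0 [0.5 0.3] [ 15  15 175] ellipse ((228.92718505859375, 240.0354461669922), (13.919168472290039, 14.22662353515625), 152.2415008544922)
top 0.7 [457.2 -40.6] 88.72782503661062 0.08923628073603651
   pliers [(0.67, [228.0, 289.0, 27.0, 42.0])]
   brush [(0.85, [242.0, 169.0, 55.0, 26.0])]
   dropper [(0.56, [342.0, 177.0, 10.0, 12.0])]
   bench_block [(0.58, [275.0, 199.0, 30.0, 31.0])]
   flux_dish []
   mandrel [(0.9, [113.0, 244.0, 82.0, 39.0])]
side 0.78 [456.2 -43.3] 88.80822067192618 0.4732275992951064
   pliers [(0.74, [348.0, 282.0, 16.0, 18.0])]
   brush [(0.83, [314.0, 203.0, 22.0, 24.0])]
   dropper [(0.64, [325.0, 253.0, 7.0, 30.0])]
   bench_block [(0.78, [301.0, 224.0, 18.0, 17.0])]
   flux_dish [(0.75, [346.0, 281.0, 18.0, 20.0])]
   mandrel []
top 61.65
side 61.7
```

Run:
```python
from h import *
im={k:grab_frame(k) for k in("top","side")};cal={k:calibration(k) for k in im}
W={k:((lambda h:(h[...,1]<55)&(h[...,2]>95))(cv2.cvtColor(v,cv2.COLOR_RGB2HSV))) for k,v in im.items()}
t=np.linspace(0,6.283,40)
def score(p):
    s=[]
    for k in im:
        P=np.c_[p[0]+22.5*np.cos(t),p[1]+22.5*np.sin(t),p[2]+0*t];S=4
        P=P-p; P[:,0]*=1; R=cv2.Rodrigues(np.array([p2[0],p2[1],0.]))[0]; P=P@R.T+p
        r=np.zeros((1680,2240),np.uint8);cv2.fillPoly(r,[(proj(P,cal[k])*S+2).astype(np.int32)],1);r=cv2.resize(r.astype(np.float32),(560,420),interpolation=cv2.INTER_AREA)
        big=cv2.dilate((r>0).astype(np.uint8),np.ones((3,3)))>0
        s.append(1-(np.minimum(r,W[k])).sum()/np.maximum(r,W[k])[big].sum())
    return np.array(s)
p2=(0,0)
for n,xy in((0,(464,190)),(2,(489.7,329.6)),(4,(546,246)),(5,(553.5,313.5))):
    b=min((minimize(lambda p:score(p).sum(),np.array([*xy,z]),method="Nelder-Mead",options=dict(initial_simplex=[[*xy,z],[xy[0]+4,xy[1],z],[xy[0],xy[1]+4,z],[*xy,z+8]])) for z in(75,85)),key=lambda b:b.fun)
    print(n,np.round(b.x,1),score(b.x))
q=regions_of("side","reader")[0];print(np.round(q["box"]),q["mask"].sum(), "expected",[np.round(f(proj(np.vstack(MODEL["reader"][0])@Rz(1.545).T+[457,-42,4],cal["side"]),0)) for f in(np.min,np.max)])
```

```text
0 [466.1 190.9  73.7] [0.06380856 1.        ]
2 [484.1 322.4 112.7] [0.07670182 0.72342265]
4 [548.4 247.2  67.7] [0.06524676 0.42591095]
5 [553.6 313.6  80.2] [0.07350993 0.27839452]
[251. 251.  11.  29.] 230 expected [array([246., 225.]), array([260., 266.])]
```

Jar 5's lid triangulates to 80 mm against 81 expected, so it's upright. The reader lies flat where it should, and the gripper is clear of everything.

```bash
python3 -c "from station import *;print(sign_off())"
```

```text
the job is handed in; nothing more can be done
None
```

The job is handed in after about 62 s: ticket read, all four jars upright in crate cells 0, 2, 4 and 5 (the cell 5 jar about 6 mm off centre), crate label read, and the reader back right way up in its tray; sign-off gave no verdict.

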